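Release the roast meter's locked drawer and load its calibration standard

TASK

The sample drawer of the roast-colour meter is locked shut: take the release pin from the tool block, push it in through the small hole in the meter's sloping panel to trip the latch inside, and, once the drawer has sprung out, put the pin back in a hole of the tool block, down on its collar. Set the calibration standard with the round knob, knob up, into the drawer's tray without dropping it, then shut the drawer fully so that it latches. Leave the other things where they are.

Things in the scene. Friction and masses are not known exactly. Their poses are not given: they have to be found in the camera images.
- pin: release pin, upright in one of the block's three holes: plain round aluminium handle 14 mm in diameter and 46 mm long, on a flat steel collar 22 mm wide and 4 mm thick, below it a steel shaft 5 mm in diameter, 60 mm long, with a round tip; 50 to 80 g. Origin on the axis at the collar's underside, which rests on the block's top; z from tip to handle; the handle covers z = 4 to 50 mm
- pin_tip (a point): end of the pin's shaft, on its axis, 60 mm below the pin's origin
- block: wooden tool block, 170 x 60 x 66 mm (x, y, z), fixed; three through holes of 12 mm diameter at x = -55, 0 and +55 mm, y = 0. The pin stands in one (which varies), in the others a dial probe (33 mm round head, top 31 mm above the block) and a brush with a wooden handle (top 43 mm above the block). Origin at the centre of the underside; z up
- hole (a point): mouth of the release hole, 11 mm in diameter, in a square steel bezel 24 mm wide, low on the right of the sloping panel. z: out of the panel along the hole's axis, 35 degrees from vertical, leaning to the robot; x: up the slope. A straight sleeve 22 mm long, then the hidden latch at 46 mm depth; it trips at about 50 mm (about 4 N); at 60 mm (5 N) the pin's collar meets the bezel
- latch (a joint): angle of the hidden spring latch, rad: 0 at rest, grows as the pin pushes it; it lets the drawer go between 0.06 and 0.1, and springs back to 0 when the pin is drawn out
- drawer (a joint): how far the drawer is out, m: 0 latched shut, 0.09 fully out. A spring (5 N shut, 2 N out) drives it out within about a second once the latch is tripped. To shut it, push it in to its stop at -0.003 (about 8 N near the end); it latches by itself and springs back to 0. It slides out along -x of meter
- tray (a point): centre of the floor of the drawer's square tray, moving with the drawer: inner size 70 x 70 mm, rim 8 mm above the floor, axes as meter's. The drawer front is a white plate whose top is 53 mm above the floor; its outer face is 53 mm from here towards -x. Drawer out, the meter's front face is 45 mm from here towards +x
- drawer_front (a point): centre of the drawer front's outer face (164 mm wide, 62 mm high, no handle), 20 mm above the tray's floor and 40 mm above the bench; the face looks along -x of meter
- meter: roast-colour meter, a white wedge-shaped bench instrument, fixed, 240 x 200 x 206 mm (x, y, z): front face at x = -120 mm, 80 mm high, then a panel sloping up at 35 degrees from horizontal to x = +60 mm, z = 206 mm. Origin at the centre of the underside, z up, front towards -x (to the robot)
- standard: calibration standard with a round knob: steel disc 58 mm in diameter and 10 mm thick, on it a round knob 24 mm in diameter and 20 mm high (top 30 mm above the underside), 0.16 to 0.26 kg. Lies in one of the two wells of a low black case. Origin at the centre of the underside, z up through the knob
- bar_standard: the other standard in the case, not to be used: same disc, with a straight bar grip 34 x 9 x 18 mm instead of the knob. Origin at the centre of the underside
- case: open black case, 176 x 92 x 13 mm (x, y, z), fixed, with two wells side by side along its x axis, centres at x = -43 and +43 mm, floors 5 mm above the bench. Origin at the centre of the underside
- probe: dial probe in the tool block, to be left there. Origin at its collar's underside, z up
- brush: brush in the tool block, to be left there. Origin at its collar's underside, z up
- paper_cup: paper cup, 80 mm wide, 95 mm high, standing on the bench; origin at the centre of the underside
- tin: sample tin, 68 mm wide, 85 mm high, standing on the bench; origin at the centre of the underside
- spoon: steel spoon, 200 mm long, lying on the bench; origin at its middle
- timer: flat grey kitchen timer, 62 x 78 x 20 mm, on the bench near the robot; origin at the centre of the underside
- sample_tray: round shallow steel dish, 110 mm wide, 18 mm high, on the bench; origin at the centre of the underside

How it is judged (in metres and radians):
On the way, in this order (a step that is already met when the one before it is completed fails the run):
1. the pin, through the hole, has pushed the hidden latch off (value of joint latch above 0.05 rad and z of pin_tip in the frame of hole below -0.045 m and distance between pin_tip and hole below 0.066 m), for 0.02 s.
2. the drawer has sprung out (value of joint drawer above 0.08 m), for 0.1 s.
3. the standard with the round knob sits flat in the tray of the open drawer, let go (horizontal distance between standard and tray below 0.01 m and z of standard in the frame of tray below 0.003 m and angle between standard's own z axis and vertical below 0.08 rad and value of joint drawer above 0.07 m and contact force between the fingers and standard below 0.1 N), for 0.2 s.
At the end, for the whole second after the job is handed in: Drawer latched shut (within 2 mm), round-knob standard flat in its tray (10 mm of centre, 3 mm of the floor, 5 degrees), pin back in a hole of the tool block, down on its collar (3 mm) and upright (9 degrees); all released and at rest (horizontal distance between standard and tray below 0.01 m and z of standard in the frame of tray below 0.003 m and angle between standard's own z axis and vertical below 0.08 rad and value of joint drawer below 0.002 m and value of joint latch below 0.03 rad and linear speed of each of standard, pin below 0.02 m/s and angle between pin's own z axis and vertical below 0.15 rad and z of pin in the frame of block between 0.06 and 0.069 m and y of pin_tip in the frame of block between -0.012 and 0.012 m and z of pin_tip in the frame of block below 0.015 m); the robot touches nothing.
It fails at once if a bystander is moved more than 30 mm (distance of any of bar_standard, probe, brush, paper_cup, tin, spoon, timer, sample_tray from where it was at the start of the episode above 0.03 m).
It fails at once if the standard is dropped (falling free faster than 0.6 m/s) (linear speed of standard above 0.6 m/s and contact force between the fingers and standard below 0.05 N).
It also fails if it takes over 72 s, if anything falls off the work surface, if the arm or the gripper's body presses on something with over 40 N, if the wrist force passes 120 N, or if a joint passes its speed limit or range.

ROBOT

A 7-joint arm with a two-finger parallel gripper is mounted at the origin on the work surface. World frame = base frame: x ahead of the robot, y to its left, z up, the work surface at z = 0. Lengths are in mm, angles in rad, forces in N, time in s.
With the tool pointing down it reaches from about 400 to 900 mm from the base axis. Payload 5.5 kg.
Tool frame: the origin (TCP) lies at the very end of the fingers, on their centre line; the grasp point (between the pads) lies arm.grasp_offset behind it (arm.grasp_offset is the distance from the TCP to the grasp point, in mm); z points along the fingers, y is the line along which they close (so a half turn about z gives the same grasp; the last joint's range is limited). The gripper opens to 92 mm and grips with 3 to 60 N. Pads are 19 mm wide; open, the fingers measure 130 mm over their backs; the gripper's body (75 mm by 190 mm) begins 47 mm behind the grasp point.
Start: joints at [-1.082, 0.501, -0.427, 1.55, 0.221, 1.138, -0.21], TCP at [145.487, 633.509, 226.729] pointing down, gripper open.
Joint ranges: [-2.88, 2.88], [-0.31, 2.03], [-1.54, 1.56], [0.2, 2.42], [-1.41, 4.55], [0.19, 2.02], [-2.57, 2.57]. Speed limits (rad/s): [2.57, 2.57, 3.14, 3.14, 3.14, 3.14, 3.14].

INTERFACE

Orientations are given as a unit quaternion [w, x, y, z].
In Python, from plant import arm, imaging, monitor gives the robot as it stands (arm), with the cameras (imaging) and the readings (monitor).
- The arm moves only by the shell command python3 drive.py [OPENING] [FORCE], which reads ROWS from standard input. ROWS is one flat JSON list of numbers that holds 1 to 20 rows one after another, with no inner brackets; each row has 4 numbers: dx, dy, dz in mm, then a turn about the tool's z in rad; each row shifts and turns the commanded pose from where the row before left it, along the tool's axes as they then stand; what a row does not reach is not made up. A row lasts 1/12 s, in which the tool goes at most 41.7 mm and 0.125 rad, less where a joint would pass 70% of its speed; a pose out of reach is approached as far as the arm can. OPENING is the opening from 0.0 (shut) to 1.0 (fully open), set as the command begins (- or left out keeps the last). The fingers move at their own pace and stop on an object; FORCE is the grip in N (left out, the last holds). Time passes only in rows, so rows that do not move let the fingers close. It prints the time, the measured TCP pose, the force, the opening and the grip force at its end. Input that does not fit is refused with a message, and nothing moves.
- monitor.get_state(): the state, without advancing time (a new reading comes with each control period).
- imaging.capture(name): name is "scene" or "top" or "wrist"; returns a dict with "frame" (480x640x3 uint8, red, green, blue), "mtx" (3x3 intrinsics, pixels), "dist" ([k1, k2, p1, p2, k3] as OpenCV has them; the pictures are not rectified), "rvec" (rotation vector, rad) and "tvec" (3), from world to camera coordinates, as OpenCV has them; the wrist camera has in their place "mount" (4x4, takes a point from camera to tool coordinates, whose origin is the TCP and whose axes are the flange's). Camera axes: x right, y down, z forward; pixel columns grow to the right and rows downward; lengths in mm; the calibration is good to about 2 mm. A picture is of the moment at which its call begins: read the wrist's pose just before it. There is no depth.
- arm.close_job(): hands the job in; it is judged then, once.
The state is a dict: "clock": time; "joint_pos": joint angles; "dq": joint speeds; "tau": joint torques, N m; "position": TCP position; "tool_rot": TCP orientation; "force": force on the tool from outside, world axes, zero at the start; "wrist_torque": the same for the moment, N m; "gripper_width": opening from 0.0 (shut) to 1.0 (fully open); "grip_force": force on a finger pad.
Only numpy, scipy, OpenCV 4.12 (cv2) and the standard library are available. Lean on these libraries where they do the work, as an engineer would, in place of code of your own. Each camera call takes 0.05 s, during which the arm holds its last target. There are 200 camera calls.

## Working session

There is one attempt and no reset: what is moved stays moved. The work goes in short steps, Python scripts to look and compute and a shell command to move; the robot and the scene stay as the last step left them, time stands still between calls to the robot, and variables do not carry over. Pictures are saved under pics/ and viewed, at most 10 in all, crops included, and the job is handed in when it is done.

```bash
ls; mkdir -p pics; python3 - <<'E'
from plant import arm, imaging, monitor
import cv2,pickle
d={}
s=monitor.get_state(); print(s, arm.grasp_offset)
for n in ("scene","top","wrist"):
    c=imaging.capture(n); d[n]=c; cv2.imwrite(f"pics/{n}0.png",c["frame"][:,:,::-1])
    print(n,{k:v for k,v in c.items() if k!="frame"})
pickle.dump((s,d),open("d0.pkl","wb"))
E
```

```text
drive.py
pics
plant.py
{'clock': 0.0, 'joint_pos': array([-1.08179481,  0.50186874, -0.4267797 ,  1.55147565,  0.22078976,
        1.13831003, -0.21032279]), 'dq': array([-0.00205243, -0.00179894,  0.00019736, -0.00050074,  0.00051635,
        0.00082006,  0.00051886]), 'tau': array([-2.71471372e-04, -5.66580427e+01, -5.81644669e+00, -2.79109383e+01,
       -6.87789498e-02,  3.08246061e-02,  1.83722436e-04]), 'position': array([145.4111459 , 632.7832684 , 225.65357959]), 'tool_rot': array([-1.47857111e-04,  1.12649684e-01,  9.93634260e-01, -9.92407754e-04]), 'force': array([-0.18076242,  0.18342034, -0.69392714]), 'wrist_torque': array([ 0.01608223, -0.00140128, -0.0397757 ]), 'grip_force': 0.0, 'gripper_width': 0.9964405029332579} 18.8
scene {'mtx': array([[512.66185779,   0.        , 312.68127174],
       [  0.        , 512.66185779, 232.90669345],
       [  0.        ,   0.        ,   1.        ]]), 'dist': array([0.01859097, 0.        , 0.        , 0.        , 0.        ]), 'rvec': array([ 1.39679779,  2.31798459, -0.79821581]), 'tvec': array([ 277.72188211, -351.66794829, 1901.7
[... 279 characters left out ...]
4426169, -2.14566442,  0.17120571]), 'tvec': array([  10.4261093 ,  594.4994439 , 1259.62911188])}
wrist {'mtx': array([[391.75041064,   0.        , 319.00073267],
       [  0.        , 391.75041064, 244.26414014],
       [  0.        ,   0.        ,   1.        ]]), 'dist': array([-0.08211931,  0.        ,  0.        ,  0.        ,  0.        ]), 'mount': array([[-1.08004218e-04, -9.54435470e-01, -2.98417361e-01,
         7.91641901e+01],
       [ 9.99999386e-01,  2.25954953e-04, -1.08460035e-03,
         4.65899104e-01],
       [ 1.10260992e-03, -2.98417295e-01,  9.54434860e-01,
        -1.57827977e+02],
       [ 0.00000000e+00,  0.00000000e+00,  0.00000000e+00,
         1.00000000e+00]])}
```

View pics/top0.png

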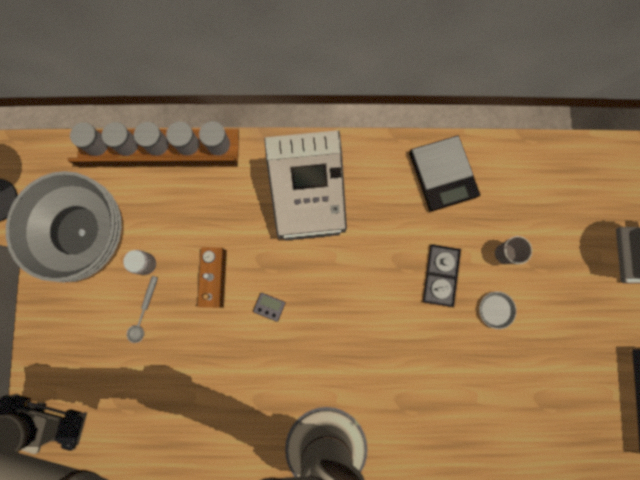

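View pics/scene0.png

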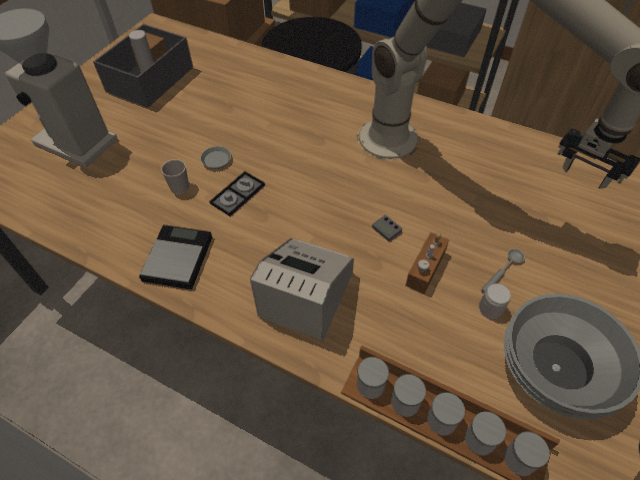

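Top view: meter around (305,185) with the release hole near (335,209), block (210,277), case (442,275), timer (268,306). Now I'll make enlarged crops from both cameras.

```bash
cat > h.py <<'E'
import numpy as np,cv2
from scipy.spatial.transform import Rotation as R
def cam(c,s=None):
    "world->cam R,t"
    if "rvec" in c: return cv2.Rodrigues(c["rvec"])[0],np.array(c["tvec"],float)
    q=np.array(s["tool_rot"]); Rt=R.from_quat(q[[1,2,3,0]]).as_matrix()
    M=c["mount"]; Rc=Rt@M[:3,:3]; o=Rt@M[:3,3]+s["position"]
    return Rc.T,-Rc.T@o
def ray(c,uv,s=None):
    Rm,t=cam(c,s); p=cv2.undistortPoints(np.array([[uv]],float),c["mtx"],c["dist"])[0,0]
    d=Rm.T@np.array([p[0],p[1],1]); return -Rm.T@t,d/np.linalg.norm(d)
def atz(c,uv,z,s=None):
    o,d=ray(c,uv,s); return o+d*(z-o[2])/d[2]
def tri(rs):
    A=sum(np.eye(3)-np.outer(d,d) for o,d in rs); b=sum((np.eye(3)-np.outer(d,d))@o for o,d in rs)
    p=np.linalg.solve(A,b); return p,[np.linalg.norm((np.eye(3)-np.outer(d,d))@(p-o)) for o,d in rs]
def proj(c,P,s=None):
    Rm,t=cam(c,s); return cv2.projectPoints(np.atleast_2d(np.array(P,float)),cv2.Rodrigues(Rm)[0],t,c["mtx"],c["dist"])[0][:,0]
def crop(f,x0,y0,x1,y1,k):
    return cv2.resize(f[y0:y1,x0:x1,::-1],None,fx=k,fy=k,interpolation=cv2.INTER_CUBIC)
E
python3 - <<'E'
import pickle,cv2,numpy as np
from h import *
s,d=pickle.load(open("d0.pkl","rb"))
t=d["top"]["frame"];w=d["scene"]["frame"]
# each 400x300
A=crop(t,260,125,360,245,4)  # 400x480 meter
cv2.imwrite("pics/c1.png",np.hstack([A,np.vstack([crop(t,190,242,240,312,5)[:350],np.zeros((130,250,3),np.uint8)])]))
c=crop(w,400,228,460,298,5)
cv2.imwrite("pics/c2.png",np.hstack([c,cv2.resize(crop(w,205,165,270,220,6),None,fx=1,fy=1)[:350] if False else cv2.copyMakeBorder(crop(w,205,168,270,218,7),0,0,0,0,0)]))  if False else None
can=np.zeros((600,800,3),np.uint8)
can[:350,:300]=c
can[:300,320:710]=crop(w,205,168,270,218,6)
can[310:595,320:650]=0
q=crop(t,417,240,467,310,4); can[315:595,320:520]=q
q=crop(w,245,235,360,265,2)
cv2.imwrite("pics/c2.png",can)
E
```

```text
(no output)
```

View pics/c1.png

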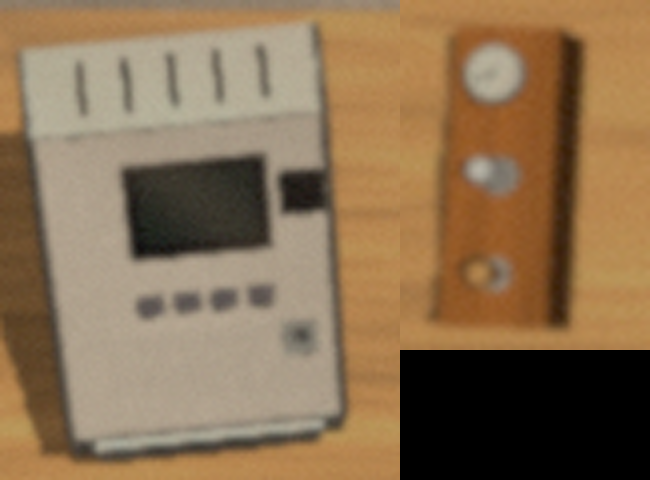

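View pics/c2.png

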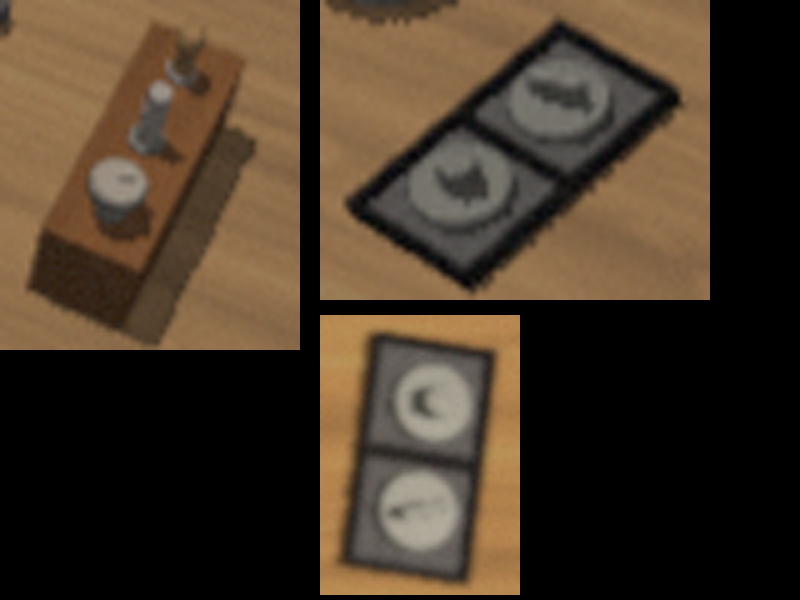

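The pin is in the block's middle hole: its top is at crop px (478,169) in the top view and (160,90) in the scene view. The knob standard is in the far well, top crop (433,402). The hole bezel is at top crop (300,336).

```bash
python3 - <<'E'
import pickle
from h import *
s,d=pickle.load(open("d0.pkl","rb")); T=d["top"];S=d["scene"]
f=lambda x,y,ox,oy,k,x0,y0:((x-ox+.5)/k-.5+x0,(y-oy+.5)/k-.5+y0)
np.set_printoptions(precision=1,suppress=True)
bt=lambda x,y:f(x,y,400,0,5,190,242); bs=lambda x,y:f(x,y,0,0,5,400,228)
ct=lambda x,y:f(x,y,320,315,4,417,240); cs=lambda x,y:f(x,y,320,0,6,205,168)
mt=lambda x,y:f(x,y,0,0,4,260,125)
for n,a,b in [("pintop",bt(478,169),bs(160,90)),("collar",bt(500,176),bs(145,138)),("probe",bt(494,73),bs(118,183)),("brushcol",bt(497,273),bs(183,72)),
 ("knobdisc",ct(433,402),cs(459,186)),("bardisc",ct(420,510),cs(559,96))]:
    print(n,*tri([ray(T,a),ray(S,b)]))
print("block top",[atz(T,bt(*p),66) for p in [(451,38),(570,36),(437,320),(555,325)]],[atz(S,bs(*p),66) for p in [(158,25),(243,60),(140,270),(43,230)]])
print("case",[atz(T,ct(*p),13) for p in [(372,335),(494,352),(343,562),(466,580)]])
print("meter front",[atz(T,mt(*p),80) for p in [(70,437),(342,415)]],"ridge",[atz(T,mt(*p),206) for p in [(32,138),(325,113),(22,48),(316,25)]])
print("hole~",atz(T,mt(300,336),125))
print("timer",atz(T,(268,306),20))
E
```

```text
pintop [482.4 327.2 117.8] [np.float64(0.038930356582559084), np.float64(0.03893035658266322)]
collar [482.  326.7  69.6] [np.float64(0.16464512838906545), np.float64(0.1646451283890386)]
probe [537.1 326.3  94.9] [np.float64(0.2448985690810387), np.float64(0.24489856908112045)]
brushcol [427.3 328.3  69.4] [np.float64(1.6080759135600757), np.float64(1.6080759135601495)]
knobdisc [ 531.  -352.6   12.4] [np.float64(0.172942741224955), np.float64(0.17294274122496206)]
bardisc [ 451.1 -338.    16.8] [np.float64(0.415582321197219), np.float64(0.4155823211971961)]
block top [array([560.5, 358.5,  66. ]), array([561.7, 290.7,  66. ]), array([401.8, 360.3,  66. ]), array([399.2, 294.1,  66. ])] [array([397.3, 304. ,  66. ]), array([398.9, 357.9,  66. ]), array([566.3, 355.4,  66. ]), array([566.6, 297.4,  66. ])]
case [array([ 580.9, -308.6,   13. ]), array([ 568.1, -399.6,   13. ]), array([ 413.8, -281.4,   13. ]), array([ 400.4, -371.3,   13. ])]
meter front [array([602.2, 137.9,  80. ]), array([618. , -53.9,  80. ])] ridge [array([779. , 153.7, 206. ]), array([796.1, -37.4, 206. ]), array([840.7, 161.5, 206. ]), array([856.7, -31.9, 206. ])]
hole~ [665. -23. 125.]
timer [401.3 167.1  20. ]
```

```bash
cat >> h.py <<'E'
def to(x,y,z,ang=None):
    "delta in tool axes to world target; ang = wanted world angle (deg) of tool x"
    from plant import arm, imaging, monitor
    s=monitor.get_state(); q=s["tool_rot"]; Rt=R.from_quat(np.array(q)[[1,2,3,0]]).as_matrix()
    a=np.degrees(np.arctan2(Rt[1,0],Rt[0,0]))
    print("t",s["clock"],"pos",np.round(s["position"],1),"F",np.round(s["force"],1),"x-ang",round(a,1),"delta",np.round(Rt.T@(np.array([x,y,z])-s["position"]),1),
      "" if ang is None else "turn %.3f"%np.radians((a-ang+180)%360-180),"grip",s["gripper_width"],s["grip_force"])
E
echo '[0,0,0,0.115,0,0,0,0.115,0,0,0,0.115,0,0,0,0.115,0,0,0,0.1]' | python3 drive.py ; python3 -c "
from h import *; to(482,327,150,135)"
```

```text
clock: 0.57
position: [145.4, 633.2, 226.3]
tool_rot: [0.0, 0.386, 0.923, -0.0]
force: [-0.1, -0.4, 0.4]
gripper_width: 0.999
grip_force: 0.0
t 0.5667 pos [145.4 633.2 226.3] F [-0.1 -0.4  0.4] x-ang 134.6 delta [-454.3   24.3   76.4] turn -0.006 grip 0.998850670320636 0.0
```

```bash
echo '[-20,1,5,0,-36,2,6,0,-36,2,6,0,-36,2,6,0,-36,2,6,0,-36,2,6,0,-36,2,6,0,-36,2,6,0,-36,2,6,0,-36,2,6,0,-36,2,6,0,-36,2,6,0,-36,2,5,0,-20,0,0,0,0,0,0,0]' | python3 drive.py 0.6; python3 -c "
from h import *; to(482,327,84,135)"
```

```text
clock: 1.82
position: [501.3, 310.9, 149.9]
tool_rot: [0.001, 0.387, 0.922, -0.001]
force: [0.6, -0.4, -0.3]
gripper_width: 0.6
grip_force: 0.0
t 1.8167 pos [501.3 310.9 149.9] F [ 0.6 -0.4 -0.3] x-ang 134.5 delta [25.2 -2.4 65.8] turn -0.009 grip 0.5999029591418112 0.0
```

```bash
echo '[13,-1,0,0,12,-1,0,0,0,0,0,0,0,0,25,0,0,0,25,0,0,0,16,0,0,0,0,0,0,0,0,0]' | python3 drive.py 0.6; python3 -c "
from h import *; to(482,327,84,135)"; python3 - <<'E'
from plant import arm, imaging, monitor
import cv2
cv2.imwrite("pics/w1.png",imaging.capture("wrist")["frame"][:,:,::-1])
E
```

```text
clock: 2.48
position: [475.9, 334.6, 84.2]
tool_rot: [-0.001, 0.382, 0.924, -0.001]
force: [0.8, -0.1, 1.7]
gripper_width: 0.598
grip_force: 0.0
t 2.4833 pos [475.9 334.6  84.2] F [ 0.8 -0.1  1.7] x-ang 135.1 delta [-9.7 -1.1  0.2] turn 0.003 grip 0.5977390670903472 0.0
```

View pics/w1.png

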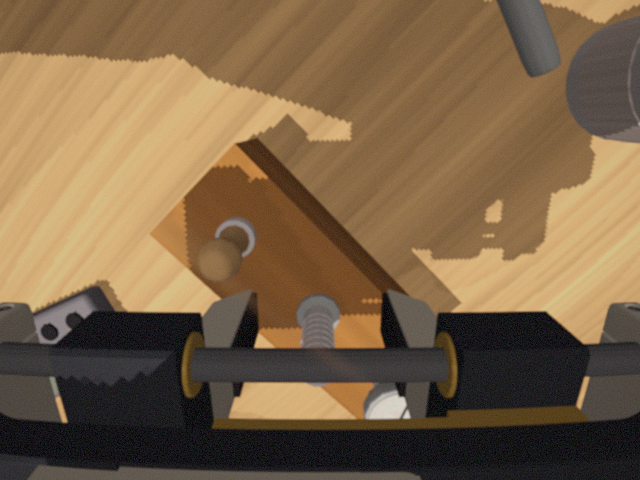

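The wrist view shows the pin (collar (318,310), handle running down to (318,385)) centred between the fingers in y. The tool still needs about -10 mm in x.

```bash
echo '[-10,-1,0,0,0,0,0,0,0,0,0,0]' | python3 drive.py 0.6;echo '[0,0,0,0,0,0,0,0,0,0,0,0,0,0,0,0,0,0,0,0,0,0,0,0]' | python3 drive.py 0.0 12; python3 -c "
from h import *; to(482,327,84,135)"
```

```text
clock: 2.78
position: [485.6, 325.3, 86.0]
tool_rot: [0.001, 0.384, 0.923, 0.001]
force: [-0.6, -0.5, 0.2]
gripper_width: 0.6
grip_force: 0.0
clock: 3.28
position: [484.0, 325.9, 84.7]
tool_rot: [-0.0, 0.383, 0.924, -0.0]
force: [0.8, -0.0, 0.1]
gripper_width: 0.213
grip_force: 0.0
t 3.2833 pos [484.  325.9  84.7] F [ 0.8 -0.   0.1] x-ang 135.0 delta [ 2.2 -0.6  0.7] turn -0.000 grip 0.2130151825566586 0.0
```

```bash
echo '[2,0,0,0,0,0,0,0,0,0,0,0,0,0,0,0]' | python3 drive.py 0.0 12; python3 -c "
from h import *; to(482,327,84,135)"
```

```text
clock: 3.62
position: [482.5, 327.4, 84.6]
tool_rot: [-0.0, 0.383, 0.924, -0.0]
force: [-0.1, 0.2, 0.7]
gripper_width: 0.15
grip_force: 12.0
t 3.6167 pos [482.5 327.4  84.6] F [-0.1  0.2  0.7] x-ang 135.0 delta [ 0.1 -0.6  0.6] turn -0.000 grip 0.15034193173836824 11.998326480388641
```

```bash
echo '[0,0,-13,0,0,0,-13,0,0,0,-13,0,0,0,-12,0,0,0,0,0,0,0,0,0,4,0,0,0,4,0,0.5,0,4,0,0.5,0,4,0,1,0,4,0,1,0,4,0,1,0,4,0,1.5,0,4,0,1.5,0,4,0,2,0,4,0,2,0,4,0,2,0,4,0,2.5,0,0,0,0,0,0,0,0,0]' | python3 drive.py 0.0 12; python3 -c "
from h import *; to(482,327,84,135)"; python3 - <<'E'
from plant import arm, imaging, monitor
import cv2
cv2.imwrite("pics/w2.png",imaging.capture("wrist")["frame"][:,:,::-1])
E
```

```text
clock: 5.28
position: [448.1, 361.5, 119.9]
tool_rot: [-0.0, 0.383, 0.924, -0.0]
force: [0.1, 0.0, -0.6]
gripper_width: 0.147
grip_force: 12.0
t 5.2833 pos [448.1 361.5 119.9] F [ 0.1  0.  -0.6] x-ang 135.0 delta [-48.4  -0.4  35.8] turn 0.000 grip 0.1466853111220166 11.99994072318077
```

View pics/w2.png

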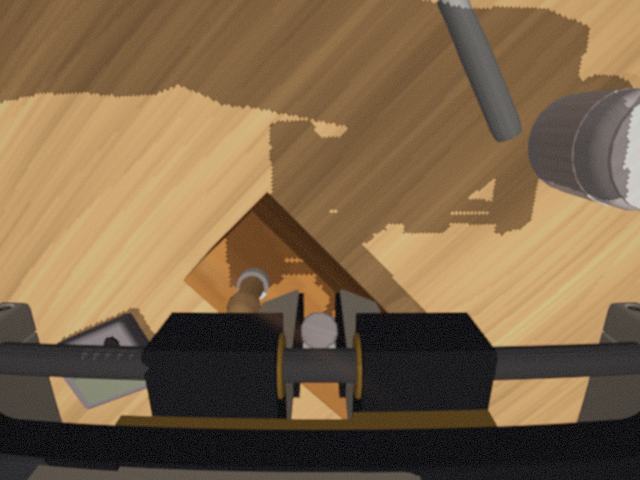

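The pin is now tilted. The handle is seen almost end-on at (319,330), so it leans roughly 30° toward the camera (tool +x). I'll tilt it a little more, lift it out, raise the grip and move to view the hole.

```bash
echo '[2,0,1.5,0,2,0,1.5,0,0,0,0,0,0,0,0,0,0,0,-10,0,0,0,-20,0,0,0,-30,0,0,0,-35,0,0,0,-35,0,0,0,-30,0,0,0,0,-0.12,0,0,0,-0.12,0,0,0,-0.12,0,0,0,-0.12,0,0,0,-0.12,0,0,0,-0.12,0,0,0,-0.14,0,0,0,0]' | python3 drive.py 0.0 40; python3 -c "
from h import *; to(590,-30,290,184.8)"
```

```text
clock: 6.83
position: [444.8, 364.5, 277.3]
tool_rot: [-0.001, -0.032, 0.999, 0.0]
force: [0.1, 0.0, -0.3]
gripper_width: 0.147
grip_force: 40.0
t 6.8333 pos [444.8 364.5 277.3] F [ 0.1  0.  -0.3] x-ang -176.3 delta [-119.4 -403.1  -13.2] turn -0.019 grip 0.1466464191887637 39.997907280921936
```

```bash
echo '[-10,-30,0,-0.019,-10,-40,0,0,-10,-40,0,0,-10,-40,0,0,-10,-40,0,0,-10,-40,0,0,-10,-40,0,0,-10,-40,0,0,-10,-20,0,0,-10,-10,0,0,-10,0,0,0,0,0,0,0,0,0,0,0,0,0,0,0]' | python3 drive.py; cat > look.py <<'E'
import sys,pickle,cv2
from plant import arm, imaging, monitor
s=monitor.get_state(); c=imaging.capture("wrist"); n=sys.argv[1]
cv2.imwrite(f"pics/{n}.png",c["frame"][:,:,::-1]); pickle.dump((s,c),open(n+".pkl","wb"))
E
python3 look.py a; echo '[0,-20,0,0,0,-40,0,0,0,-40,0,0,0,-30,0,0,0,-10,0,0,0,0,0,0,0,0,0,0,0,0,0,0]' | python3 drive.py; python3 look.py b
python3 - <<'E'
import cv2,numpy as np,pickle
from h import *
can=[]
for n in "ab":
    s,c=pickle.load(open(n+".pkl","rb")); p=proj(c,[[665,-23,125]],s)[0]; print(s["position"],p)
    x,y=int(p[0]),int(p[1]); x0=max(0,min(540,x-50)); y0=max(0,min(380,y-50)); print(x0,y0)
    can.append(np.vstack([crop(c["frame"],x0,y0,x0+100,y0+75,4),cv2.resize(c["frame"][:,:,::-1],(400,300))]))
cv2.imwrite("pics/ab.png",np.hstack(can))
E
```

```text
clock: 8.0
position: [580.9, 36.6, 277.0]
tool_rot: [-0.001, -0.041, 0.999, 0.001]
force: [0.6, 0.5, -0.8]
gripper_width: 0.142
grip_force: 40.0
clock: 8.72
position: [592.6, -102.8, 277.2]
tool_rot: [-0.0, -0.041, 0.999, 0.001]
force: [-0.4, 0.8, -0.4]
gripper_width: 0.143
grip_force: 40.0
[580.93280591  36.60598025 276.95811006] [243.93455363 310.9546752 ]
193 260
[ 592.60981441 -102.75401816  277.21046949] [402.70109677 310.25477597]
352 260
```

View pics/ab.png

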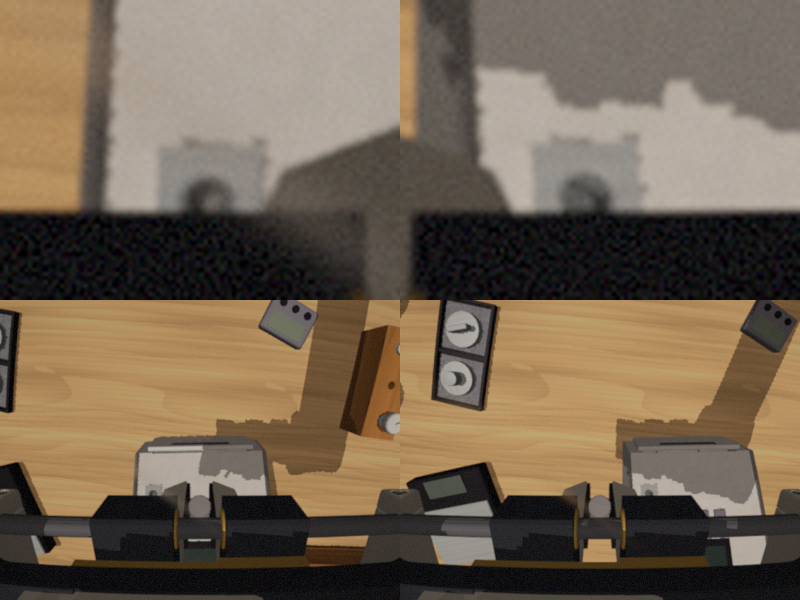

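The bezel is in view in both, but the hole's lower half is hidden behind the gripper bar: crop (208,195) on the left, (588,195) on the right. I'll shift 50 mm towards the meter and repeat both views.

```bash
echo '[-25,0,0,0,-25,0,0,0,0,0,0,0,0,0,0,0,0,0,0,0]' | python3 drive.py; python3 look.py c; echo '[0,20,0,0,0,40,0,0,0,40,0,0,0,30,0,0,0,10,0,0,0,0,0,0,0,0,0,0,0,0,0,0]' | python3 drive.py; python3 look.py d
python3 - <<'E'
import cv2,numpy as np,pickle
from h import *
can=[]
for n in "cd":
    s,c=pickle.load(open(n+".pkl","rb")); p=proj(c,[[665,-23,125]],s)[0]; print(s["position"],p)
    x,y=int(p[0]),int(p[1]); x0=max(0,min(540,x-30)); y0=max(0,min(380,y-50)); print(x0,y0)
    can.append(np.vstack([crop(c["frame"],x0,y0,x0+66,y0+75,6)[:,:400],crop(c["frame"],287,300,353,325,6)]))
cv2.imwrite("pics/cd.png",np.hstack(can))
E
```

```text
clock: 9.18
position: [641.9, -100.4, 276.8]
tool_rot: [-0.001, -0.04, 0.999, 0.0]
force: [-0.0, -0.4, -0.8]
gripper_width: 0.144
grip_force: 40.0
clock: 9.9
position: [631.4, 34.5, 277.4]
tool_rot: [0.0, -0.038, 0.999, -0.001]
force: [-0.6, -0.1, -1.1]
gripper_width: 0.143
grip_force: 40.0
[ 641.90004508 -100.4306093   276.7982723 ] [408.99041854 257.73035053]
378 207
[631.37234641  34.50831555 277.36494831] [248.64425154 257.18736012]
218 207
```

View pics/cd.png

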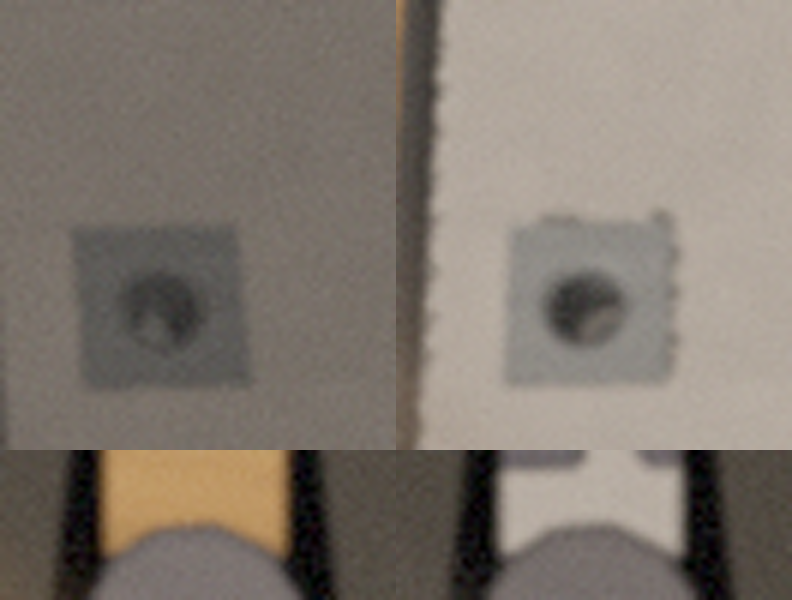

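The hole centre is at crop (161,311) in the left view and (587,308) in the right. The pin's end cap starts at row ~312.5 and is centred near column 320, row 330.

```bash
python3 - <<'E'
import pickle
from h import *
np.set_printoptions(precision=2,suppress=True)
s1,c1=pickle.load(open("c.pkl","rb"));s2,c2=pickle.load(open("d.pkl","rb"))
g=lambda x,y,x0:((x+.5)/6-.5+x0,(y+.5)/6-.5+207)
L=[(161,311),(72,228),(237,226),(250,382),(88,388)];Rr=[(587-396,308),(510-396,227),(672-396,220),(672-396,384),(508-396,382)]
P=[]
for a,b in zip(L,Rr):
    p,r=tri([ray(c1,g(*a,378),s1),ray(c2,g(*b,218),s2)]);P.append(p);print(p,r[0])
m=np.mean(P[1:],0);print("bezel centre",m)
d=[P[i]-P[j] for i,j in((1,2),(4,3))];print(d,[P[4]-P[1],P[3]-P[2]])
# pin tilt
T=dict(np.load) if False else None
M=c1["mount"];
for th in range(20,50,3):
    t=np.radians(th);p=np.array([12.6*np.sin(t),0,-18.8-12.6*np.cos(t)])
    e=p+7*np.array([np.cos(t),0,np.sin(t)])
    for q in(p,e):
        v=np.linalg.inv(M)@np.append(q,1);print(th,cv2.projectPoints(v[:3],np.zeros(3),np.zeros(3),c1["mtx"],c1["dist"])[0].ravel(),end=" ")
    print()
E
```

```text
[669.4  -24.06 114.53] 0.016978267937393744
[660.39 -36.99 106.68] 0.13468401070660288
[657.52 -13.03 107.63] 0.18077546102827197
[677.9  -10.75 119.41] 0.3774527749421598
[679.81 -34.34 120.05] 0.19211460382012083
bezel centre [668.91 -23.77 113.44]
[array([  2.87, -23.96,  -0.95]), array([  1.91, -23.59,   0.64])] [array([19.42,  2.65, 13.38]), array([20.38,  2.28, 11.79])]
20 [319.8  335.15] 20 [319.81 316.13] 
23 [319.81 333.35] 23 [319.81 314.23] 
26 [319.81 331.54] 26 [319.81 312.38] 
29 [319.81 329.72] 29 [319.8  310.59] 
32 [319.81 327.91] 32 [319.8  308.87] 
35 [319.8 326.1] 35 [319.8  307.23] 
38 [319.8  324.31] 38 [319.8  305.65] 
41 [319.8  322.54] 41 [319.8  304.16] 
44 [319.8  320.79] 44 [319.8  302.76] 
47 [319.8  319.07] 47 [319.8  301.44]
```

```bash
python3 - <<'E'
import pickle
from plant import arm, imaging, monitor
from h import *
np.set_printoptions(precision=1,suppress=True)
s=monitor.get_state(); Rt=R.from_quat(s["tool_rot"][[1,2,3,0]]).as_matrix()
can=[]
for n in("top","scene"):
    c=imaging.capture(n); pickle.dump((s,c),open(n+"1.pkl","wb"))
    f=lambda th,r:s["position"]+Rt@np.array([-r*np.sin(np.radians(th)),0,-18.8+r*np.cos(np.radians(th))])
    p=proj(c,f(30,80))[0]; x0,y0=int(p[0])-25,int(p[1])-25; print(n,x0,y0)
    for th in(22,27,32,37,42): print(th,[((q-[x0,y0]+.5)*8-.5)+[400*len(can),0] for q in (proj(c,f(th,r))[0] for r in(37,97.4))])
    can.append(crop(c["frame"],x0,y0,x0+50,y0+50,8))
cv2.imwrite("pics/e.png",np.hstack(can))
E
```

```text
top 287 172
22 [array([208.6, 262. ]), array([206.4, 232.9])]
27 [array([207.8, 251.6]), array([204.5, 206.8])]
32 [array([207.1, 241.4]), array([202.6, 181.2])]
37 [array([206.3, 231.5]), array([200.7, 156.1])]
42 [array([205.6, 221.9]), array([198.9, 131.7])]
scene 284 206
22 [array([635. ,  84.1]), array([609.8, 238.3])]
27 [array([631.3,  87.9]), array([600.2, 248.9])]
32 [array([627.8,  91. ]), array([590.8, 257.7])]
37 [array([624.4,  93.3]), array([581.8, 264.5])]
42 [array([621.2,  94.7]), array([573.1, 269.4])]
```

View pics/e.png

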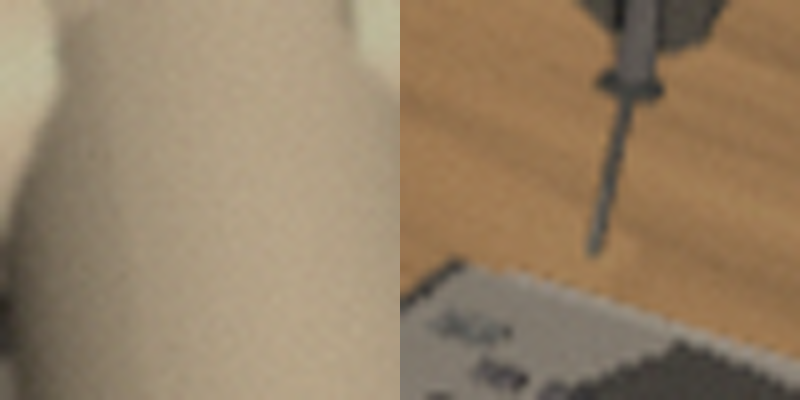

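Scene crop: collar at (630,85) and tip at (594,257), which gives a tilt of about 30°. The top view is blocked by the arm. I'll move to the pre-insert pose with the tip about 15 mm out from the mouth.

```bash
python3 -c "
from h import *; to(613.2,-28.5,192.8,184.7)"; echo '[10,-20,0,0,5,-30,0,0,5,-12,0,0,0,0,10,0,0,0,20,0,0,0,25,0,0,0,20,0,0,0,8,0,0,0,0,0,0,0,0,0,0,0,0,0]' | python3 drive.py;  python3 -c "
from h import *; to(613.2,-28.5,192.8,184.7)"
```

```text
t 10.05 pos [631.5  34.6 277.2] F [ 0.3  0.3 -0.1] x-ang -175.7 delta [ 23.  -61.5  84.4] turn -0.007 grip 0.1407329362101202 39.99980628490448
clock: 10.97
position: [617.4, -25.9, 195.6]
tool_rot: [0.001, -0.039, 0.999, 0.0]
force: [0.5, -0.7, -0.6]
gripper_width: 0.142
grip_force: 40.0
t 10.9667 pos [617.4 -25.9 195.6] F [ 0.5 -0.7 -0.6] x-ang -175.5 delta [ 4.4 -2.3  2.8] turn -0.004 grip 0.14201108148155198 39.99986708164215
```

```bash
echo '[4.4,-2.3,2.8,-0.004,0,0,0,0,0,0,0,0,0,0,0,0]' | python3 drive.py >/dev/null;  python3 -c "
from h import *; to(613.2,-28.5,192.8,184.7)"; echo '[-1.5,0,2.6,0,-1.5,0,2.6,0,-1.5,0,2.6,0,-1.5,0,2.6,0,-1.5,0,2.6,0,-1.5,0,2.6,0,-1.5,0,2.6,0,0,0,0,0,0,0,0,0]' | python3 drive.py; python3 -c "
from h import *; to(620.4,-27.5,179.9,184.7)"
```

```text
t 11.3 pos [612.4 -28.8 192. ] F [ 0.6 -0.5 -0.3] x-ang -175.3 delta [-0.9  0.3 -0.8] turn -0.000 grip 0.1413031328498669 39.999791979789734
clock: 12.05
position: [622.5, -27.8, 172.9]
tool_rot: [-0.0, -0.041, 0.999, 0.0]
force: [-1.3, 0.0, 0.2]
gripper_width: 0.142
grip_force: 40.0
t 12.05 pos [622.5 -27.8 172.9] F [-1.3  0.   0.2] x-ang -175.3 delta [ 2.1  0.5 -7. ] turn 0.000 grip 0.14150297779881674 39.999858140945435
```

```bash
echo '[-1.6,0,2.5,0,-1.6,0,2.5,0,-1.6,0,2.5,0,-1.6,0,2.5,0,0,0,0,0,0,0,0,0]' | python3 drive.py; echo '[-1.6,0,2.5,0,-1.6,0,2.5,0,-1.6,0,2.5,0,-1.6,0,2.5,0,0,0,0,0,0,0,0,0]' | python3 drive.py
```

```text
clock: 12.55
position: [629.0, -27.3, 162.9]
tool_rot: [-0.0, -0.041, 0.999, 0.0]
force: [-0.1, -0.5, -1.0]
gripper_width: 0.146
grip_force: 40.0
clock: 13.05
position: [635.4, -26.7, 152.9]
tool_rot: [-0.0, -0.041, 0.999, 0.0]
force: [0.1, -0.4, -0.5]
gripper_width: 0.14
grip_force: 40.0
```

```bash
echo '[-1.6,0,2.4,0,-1.6,0,2.4,0,-1.6,0,2.4,0,-1.6,0,2.4,0,0,0,0,0,0,0,0,0]' | python3 drive.py; echo '[-1.6,0,2.4,0,-1.6,0,2.4,0,-1.6,0,2.4,0,-1.6,0,2.4,0,0,0,0,0,0,0,0,0]' | python3 drive.py; cat > dr.py <<'E'
# mean brightness of top-view strip just before the meter front = drawer state
from plant import arm, imaging, monitor; from h import *; import pickle
c=imaging.capture("top"); s,d=pickle.load(open("d0.pkl","rb"))
for u in(20,50,80):
    p=[proj(c,[[610-u*.9966+v*.083*-1,42-u*.083+v*.9966,70]])[0].astype(int) for v in(-60,0,60)]
    print(u,[(c["frame"][y-1:y+2,x-1:x+2].mean().round(),d["top"]["frame"][y-1:y+2,x-1:x+2].mean().round()) for x,y in p])
E
python3 dr.py
```

```text
clock: 13.55
position: [641.8, -26.2, 143.3]
tool_rot: [-0.0, -0.041, 0.999, 0.0]
force: [0.1, -0.4, -0.3]
gripper_width: 0.14
grip_force: 40.0
clock: 14.05
position: [645.1, -26.0, 133.1]
tool_rot: [-0.003, -0.041, 0.999, -0.0]
force: [-6.8, -0.8, 3.9]
gripper_width: 0.144
grip_force: 40.0
20 [(np.float64(97.0), np.float64(109.0)), (np.float64(189.0), np.float64(92.0)), (np.float64(133.0), np.float64(96.0))]
50 [(np.float64(97.0), np.float64(129.0)), (np.float64(188.0), np.float64(134.0)), (np.float64(145.0), np.float64(138.0))]
80 [(np.float64(96.0), np.float64(133.0)), (np.float64(103.0), np.float64(131.0)), (np.float64(108.0), np.float64(125.0))]
```

```bash
cat > sc.py <<'E'
from plant import arm, imaging, monitor; from h import *; import pickle
s,a=pickle.load(open("scene1.pkl","rb")); c=imaging.capture("scene"); t=imaging.capture("top"); t0=pickle.load(open("d0.pkl","rb"))[1]["top"]
W=lambda x,y,z:[610+120+x*.9966-.083*y-120*.0034,42+10+x*.083+y*.9966,z]
for n,f0,f in(("scene",a,c),("top",t0,t)):
    D=np.abs(f["frame"].astype(int)-f0["frame"]).sum(2)
    for x in(-140,-170,-200,-207,-225): print(n,x,[(tuple(q),D[q[1]-1:q[1]+2,q[0]-1:q[0]+2].mean().round()) for q in (proj(f,[W(x,y,68)])[0].astype(int) for y in(-80,-40,0,40,80))])
E
python3 sc.py
```

```text
scene -140 [((np.int64(299), np.int64(237)), np.float64(162.0)), ((np.int64(311), np.int64(241)), np.float64(21.0)), ((np.int64(324), np.int64(245)), np.float64(101.0)), ((np.int64(336), np.int64(249)), np.float64(106.0)), ((np.int64(349), np.int64(253)), np.float64(21.0))]
scene -170 [((np.int64(303), np.int64(229)), np.float64(243.0)), ((np.int64(315), np.int64(233)), np.float64(257.0)), ((np.int64(328), np.int64(237)), np.float64(124.0)), ((np.int64(340), np.int64(242)), np.float64(97.0)), ((np.int64(353), np.int64(246)), np.float64(112.0))]
scene -200 [((np.int64(307), np.int64(222)), np.float64(256.0)), ((np.int64(319), np.int64(226)), np.float64(294.0)), ((np.int64(331), np.int64(230)), np.float64(76.0)), ((np.int64(344), np.int64(234)), np.float64(74.0)), ((np.int64(356), np.int64(238)), np.float64(85.0))]
scene -207 [((np.int64(308), np.int64(221)), np.float64(202.0)), ((np.int64(320), np.int64(224)), np.float64(284.0)), ((np.int64(332), np.int64(228)), np.float64(27.0)), ((np.int64(344), np.int64(232)), np.float64(34.0)), ((np.int64(357), np.int64(237)), np.float64(42.0))]
s
[... 929 characters left out ...]
((np.int64(313), np.int64(259)), np.float64(152.0)), ((np.int64(299), np.int64(260)), np.float64(96.0)), ((np.int64(285), np.int64(262)), np.float64(16.0))]
top -207 [((np.int64(341), np.int64(259)), np.float64(90.0)), ((np.int64(327), np.int64(261)), np.float64(163.0)), ((np.int64(313), np.int64(262)), np.float64(132.0)), ((np.int64(299), np.int64(263)), np.float64(101.0)), ((np.int64(285), np.int64(264)), np.float64(35.0))]
top -225 [((np.int64(342), np.int64(266)), np.float64(75.0)), ((np.int64(328), np.int64(267)), np.float64(178.0)), ((np.int64(314), np.int64(268)), np.float64(15.0)), ((np.int64(300), np.int64(269)), np.float64(19.0)), ((np.int64(285), np.int64(270)), np.float64(13.0))]
```

```bash
echo '[0,0,2,0,0,0,2,0,-1,0,1,0,0,0,0,0,0,0,0,0,0,0,0,0]' | python3 drive.py; python3 sc.py
```

```text
clock: 14.7
position: [648.3, -25.7, 131.2]
tool_rot: [-0.001, -0.041, 0.999, -0.0]
force: [-9.2, -0.3, 14.0]
gripper_width: 0.142
grip_force: 40.0
scene -140 [((np.int64(299), np.int64(237)), np.float64(193.0)), ((np.int64(311), np.int64(241)), np.float64(21.0)), ((np.int64(324), np.int64(245)), np.float64(102.0)), ((np.int64(336), np.int64(249)), np.float64(104.0)), ((np.int64(349), np.int64(253)), np.float64(7.0))]
scene -170 [((np.int64(303), np.int64(229)), np.float64(261.0)), ((np.int64(315), np.int64(233)), np.float64(276.0)), ((np.int64(328), np.int64(237)), np.float64(72.0)), ((np.int64(340), np.int64(242)), np.float64(76.0)), ((np.int64(353), np.int64(246)), np.float64(102.0))]
scene -200 [((np.int64(307), np.int64(222)), np.float64(282.0)), ((np.int64(319), np.int64(226)), np.float64(300.0)), ((np.int64(331), np.int64(230)), np.float64(140.0)), ((np.int64(344), np.int64(234)), np.float64(135.0)), ((np.int64(356), np.int64(238)), np.float64(124.0))]
scene -207 [((np.int64(308), np.int64(221)), np.float64(256.0)), ((np.int64(320), np.int64(224)), np.float64(279.0)), ((np.int
[... 1085 characters left out ...]
((np.int64(313), np.int64(259)), np.float64(169.0)), ((np.int64(299), np.int64(260)), np.float64(101.0)), ((np.int64(285), np.int64(262)), np.float64(18.0))]
top -207 [((np.int64(341), np.int64(259)), np.float64(91.0)), ((np.int64(327), np.int64(261)), np.float64(158.0)), ((np.int64(313), np.int64(262)), np.float64(158.0)), ((np.int64(299), np.int64(263)), np.float64(74.0)), ((np.int64(285), np.int64(264)), np.float64(15.0))]
top -225 [((np.int64(342), np.int64(266)), np.float64(76.0)), ((np.int64(328), np.int64(267)), np.float64(182.0)), ((np.int64(314), np.int64(268)), np.float64(74.0)), ((np.int64(300), np.int64(269)), np.float64(58.0)), ((np.int64(285), np.int64(270)), np.float64(77.0))]
```

The scene differences show that the drawer has sprung out. I'll withdraw along the axis and go back to the earlier pose over bare wood to re-measure the tilt with code.

```bash
echo '[2.5,0,-4,0,4.5,0,-6.8,0,4.5,0,-6.8,0,4.5,0,-6.8,0,4.5,0,-6.8,0,4.5,0,-6.8,0,4.5,0,-6.8,0,4.5,0,-6.8,0,4.5,0,-6.8,0,4.5,0,-6.8,0,4.5,0,-6.8,0,0,0,-20,0,0,0,-30,0,0,0,-20,0,0,0,0,0,0,0,0,0,0,0,0,0]' | python3 drive.py; python3 -c "
from h import *; to(631.5,34.6,277.2,184.7)"
```

```text
clock: 16.22
position: [600.9, -29.6, 270.3]
tool_rot: [-0.001, -0.041, 0.999, 0.0]
force: [-0.3, -0.0, -1.4]
gripper_width: 0.14
grip_force: 40.0
t 16.2167 pos [600.9 -29.6 270.3] F [-0.3 -0.  -1.4] x-ang -175.3 delta [-35.8  61.5  -6.9] turn 0.000 grip 0.1396580300735283 39.99964356422424
```

```bash
echo '[-18,30,-4,0,-18,32,-3,0,0,0,0,0,0,0,0,0,0,0,0,0]' | python3 drive.py>/dev/null; cat > tilt.py <<'E'
from plant import arm, imaging, monitor; from h import *; import pickle
from scipy.ndimage import map_coordinates as mc
def scan(s,c):
    Rt=R.from_quat(s["tool_rot"][[1,2,3,0]]).as_matrix(); o=(c["frame"][:,:,0].astype(float)-c["frame"][:,:,2])
    f=lambda th,r:s["position"]+Rt@np.array([-r*np.sin(np.radians(th)),0,-18.8+r*np.cos(np.radians(th))])
    v=lambda th,r:mc(o,proj(c,[f(th,x) for x in r])[:,::-1].T,order=1)
    print("ang",[(th,int(v(th,np.arange(55,94,3)).mean())) for th in range(14,52,2)])
    b=min(range(14,52),key=lambda th:v(th,np.arange(55,94,3)).mean()); print("best",b,"along",[(r,int(v(b,[r])[0])) for r in range(34,112,4)])
s=monitor.get_state(); print(s["position"]); c=imaging.capture("scene")
scan(*pickle.load(open("scene1.pkl","rb"))); scan(s,c)
E
python3 tilt.py
```

```text
[631.49445483  35.01398379 276.12470489]
ang [(14, 71), (16, 68), (18, 65), (20, 60), (22, 52), (24, 42), (26, 30), (28, 21), (30, 17), (32, 17), (34, 22), (36, 31), (38, 41), (40, 51), (42, 60), (44, 66), (46, 70), (48, 71), (50, 72)]
best 31 along [(34, 8), (38, 3), (42, 12), (46, 17), (50, 18), (54, 14), (58, 20), (62, 19), (66, 14), (70, 15), (74, 19), (78, 14), (82, 16), (86, 18), (90, 18), (94, 20), (98, 54), (102, 75), (106, 74), (110, 52)]
ang [(14, 10), (16, 11), (18, 11), (20, 11), (22, 10), (24, 9), (26, 8), (28, 9), (30, 12), (32, 17), (34, 25), (36, 31), (38, 37), (40, 42), (42, 46), (44, 48), (46, 51), (48, 54), (50, 57)]
best 26 along [(34, 7), (38, 6), (42, 9), (46, 7), (50, 5), (54, 6), (58, 5), (62, 6), (66, 6), (70, 5), (74, 5), (78, 7), (82, 10), (86, 8), (90, 18), (94, 26), (98, 54), (102, 72), (106, 75), (110, 75)]
```

```bash
python3 -c "
from h import *; to(560,210,277.2,184.7)"; echo '[20,30,0,0,20,40,0,0,16,40,0,0,0,40,0,0,0,31,0,0,0,0,0,0,0,0,0,0,0,0,0,0]' | python3 drive.py>/dev/null; python3 tilt.py | sed -n '1p;4,5p'; python3 -c "
from h import *; to(482,327,177.2,135)"
```

```text
t 16.6833 pos [631.5  34.  276.4] F [ 0.2 -0.9 -0.9] x-ang -175.3 delta [ 57.  181.3  -0.8] turn -0.001 grip 0.1415928087889215 39.999446868896484
[564.2104707  204.94817089 277.46003513]
ang [(14, 11), (16, 12), (18, 12), (20, 12), (22, 11), (24, 11), (26, 11), (28, 12), (30, 13), (32, 16), (34, 19), (36, 23), (38, 28), (40, 32), (42, 36), (44, 40), (46, 43), (48, 46), (50, 48)]
best 25 along [(34, 6), (38, 4), (42, 6), (46, 6), (50, 4), (54, 5), (58, 6), (62, 6), (66, 5), (70, 4), (74, 7), (78, 15), (82, 22), (86, 16), (90, 15), (94, 23), (98, 39), (102, 66), (106, 71), (110, 70)]
t 17.4 pos [564.5 204.3 277.5] F [-0.4 -0.2  0. ] x-ang -175.5 delta [ 72.5 129.  100.2] turn 0.864 grip 0.1405620832239042 39.99948263168335
```

```bash
echo '[0,0,0,0.125,0,0,0,0.125,0,0,0,0.125,0,0,0,0.125,0,0,0,0.125,0,0,0,0.125,0,0,0,0.112,0,0,0,0,0,0,0,0]' | python3 drive.py>/dev/null; python3 -c "
from h import *; to(447.6,361.4,166,135)"
```

```text
t 18.15 pos [564.6 205.  277.9] F [-0.1 -0.2 -0. ] x-ang 135.3 delta [193.2  29.1 111.8] turn 0.006 grip 0.14232419067747792 40.000033378601074
```

```bash
echo '[20,3,10,0,35,5,15,0,38,5,20,0,40,6,20,0,35,5,20,0,20,4,16,0,5,1,10,0,0,0,0,0,0,0,0,0,0,0,0,0]' | python3 drive.py>/dev/null; python3 -c "
from h import *; to(447.6,361.4,166,135)"; python3 - <<'E'
import pickle
from plant import arm, imaging, monitor
from h import *
np.set_printoptions(precision=1,suppress=True)
s=monitor.get_state(); Rt=R.from_quat(s["tool_rot"][[1,2,3,0]]).as_matrix()
c=imaging.capture("scene"); pickle.dump((s,c),open("scene2.pkl","wb"))
f=lambda th,r:s["position"]+Rt@np.array([-r*np.sin(np.radians(th)),0,-18.8+r*np.cos(np.radians(th))])
x0,y0=395,205
k=lambda q:(q-[x0,y0]+.5)*8-.5
for th in(16,22,27,32,37,42): print(th,[k(proj(c,f(th,r))[0]) for r in(37,97.4)])
print("hole",k(proj(c,[482,327,66])[0]))
cv2.imwrite("pics/g.png",crop(c["frame"],x0,y0,x0+75,y0+75,8))
E
```

```text
t 18.9833 pos [452.2 358.1 170.1] F [-0.1  0.6  0.3] x-ang 135.2 delta [ 5.6 -0.9  4.1] turn 0.003 grip 0.1411970929801541 39.999486207962036
16 [array([401.1, 246.5]), array([327.9, 355.6])]
22 [array([392.2, 246.8]), array([304.9, 356.8])]
27 [array([385.2, 246.5]), array([286.7, 356.3])]
32 [array([378.7, 245.7]), array([269.6, 354.6])]
37 [array([372.6, 244.4]), array([253.7, 351.5])]
42 [array([367.1, 242.5]), array([239.1, 347.1])]
hole [271.9 411. ]
```

View pics/g.png

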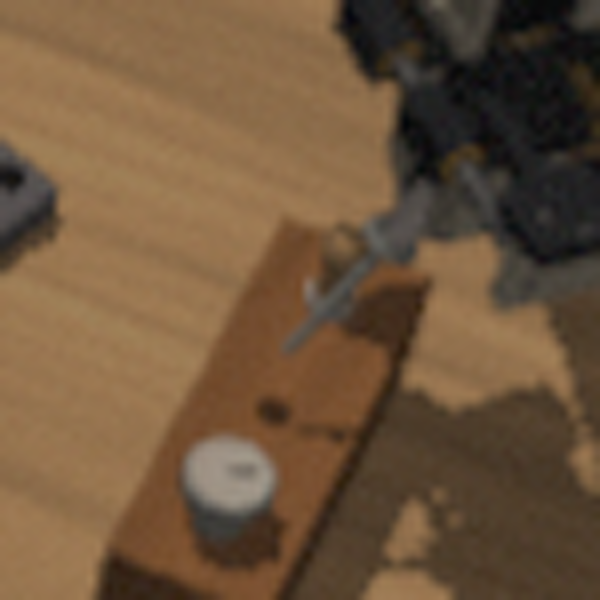

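Scene crop: pin tip at (288,351), block hole at (273,411), so the tilt is about 27°. I'll lower the tip into the hole mouth, then swing the pin upright.

```bash
echo '[1.2,-0.9,10,0,0,0,10,0,0,0,8,0,0,0,6,0,0,0,4,0,0,0,3,0,0,0,2,0,0,0,0,0,0,0,0,0,0,0,0,0]' | python3 drive.py - 40; python3 -c "
from h import *; to(450.7,358.3,126,135)"
```

```text
clock: 19.87
position: [448.7, 360.1, 126.6]
tool_rot: [0.0, 0.38, 0.925, 0.0]
force: [0.9, -0.7, 0.2]
gripper_width: 0.144
grip_force: 40.0
t 19.8667 pos [448.7 360.1 126.6] F [ 0.9 -0.7  0.2] x-ang 135.3 delta [-2.7  0.1  0.6] turn 0.006 grip 0.14368923337499165 39.99981880187988
```

```bash
echo '[-2,0,2,0,-0.5,0,2,0,0,0,0,0,0,0,0,0]' | python3 drive.py - 40; echo '[-3,0,-0.5,0,-4,0,-1.5,0,-4,0,-1.5,0,-4,0,-1.5,0,-4,0,-1.2,0,-4,0,-1.2,0,-4,0,-1,0,-4,0,-0.6,0,-4,0,-0.5,0,-4,0,0,0,-4,0,0,0,-3,0,0,0,0,0,0,0,0,0,0,0,0,0,0,0]' | python3 drive.py - 10; python3 -c "
from h import *; to(482,327,126,135)"
```

```text
clock: 20.2
position: [450.3, 358.2, 122.2]
tool_rot: [-0.0, 0.38, 0.925, -0.0]
force: [0.8, 0.2, -0.9]
gripper_width: 0.142
grip_force: 40.0
clock: 21.45
position: [483.0, 325.5, 131.5]
tool_rot: [0.0, 0.38, 0.925, -0.0]
force: [-0.7, -0.9, -1.0]
gripper_width: 0.151
grip_force: 10.0
t 21.45 pos [483.  325.5 131.5] F [-0.7 -0.9 -1. ] x-ang 135.3 delta [1.7 0.4 5.5] turn 0.006 grip 0.15093958865704976 9.999854564666748
```

```bash
echo '[1.5,0,4,0,0,0,5,0,0,0,5,0,0,0,5,0,0,0,0,0,0,0,0,0]' | python3 drive.py; echo '[0,0,5,0,0,0,5,0,0,0,5,0,0,0,5,0,0,0,4,0,0,0,0,0,0,0,0,0]' | python3 drive.py; python3 -c "
from h import *; to(482,327,84.6,135)"
```

```text
clock: 21.95
position: [481.5, 326.7, 112.0]
tool_rot: [-0.0, 0.38, 0.925, -0.001]
force: [-0.1, 0.2, -0.7]
gripper_width: 0.152
grip_force: 10.0
clock: 22.53
position: [481.6, 326.8, 88.3]
tool_rot: [-0.0, 0.38, 0.925, -0.0]
force: [0.3, 0.5, -0.1]
gripper_width: 0.151
grip_force: 10.0
t 22.5333 pos [481.6 326.8  88.3] F [ 0.3  0.5 -0.1] x-ang 135.3 delta [-0.2  0.4  3.7] turn 0.006 grip 0.15118684551529166 9.999881833791733
```

Smooth entry. I'll lower until the collar seats and then release.

```bash
echo '[0,0,2,0,0,0,2,0,0,0,2,0,0,0,0,0,0,0,0,0]' | python3 drive.py; echo '[0,0,0,0,0,0,0,0,0,0,0,0,0,0,0,0,0,0,0,0,0,0,0,0]' | python3 drive.py 0.5; python3 -c "
from h import *; to(482,327,180,180)"
```

```text
clock: 22.95
position: [482.2, 327.1, 83.2]
tool_rot: [0.0, 0.38, 0.925, 0.0]
force: [-0.5, -0.4, 2.1]
gripper_width: 0.148
grip_force: 10.0
clock: 23.45
position: [481.8, 327.0, 82.7]
tool_rot: [-0.0, 0.38, 0.925, -0.0]
force: [-0.2, 0.4, -0.7]
gripper_width: 0.491
grip_force: 0.0
t 23.45 pos [481.8 327.   82.7] F [-0.2  0.4 -0.7] x-ang 135.3 delta [ -0.1   0.1 -97.3] turn -0.780 grip 0.4912489327183328 0.0
```

```bash
echo '[0,0,-15,0,0,0,-30,0,0,0,-35,0,0,0,-35,0,0,0,-35,-0.12,0,0,-17,-0.12,0,0,0,-0.12,0,0,0,-0.12,0,0,0,-0.12,0,0,0,-0.12,0,0,0,-0.12,0,0,0,-0.022,0,0,0,0,0,0,0,0]' | python3 drive.py 0.5 >/dev/null; python3 -c "
from h import *; to(570,-352,250,184.7)"
```

```text
t 24.6167 pos [481.9 326.9 249.7] F [-0.6  0.1  0. ] x-ang -175.5 delta [-3.440e+01 -6.837e+02 -3.000e-01] turn -0.003 grip 0.5006739203822684 0.0
```

```bash
echo '[-2,-20,0,0,-2,-35,0,0,-2,-41,0,0,-2,-41,0,0,-2,-41,0,0,-2,-41,0,0,-2,-41,0,0,-2,-41,0,0,-2,-41,0,0,-2,-41,0,0,-2,-41,0,0,-2,-41,0,0,-2,-41,0,0,-2,-41,0,0,-2,-41,0,0,-2,-41,0,0,-2,-35,0,0,0,-20,0,0]' | python3 drive.py >/dev/null; echo '[0,0,0,0,0,0,0,0,0,0,0,0]' | python3 drive.py ; python3 look.py k1; echo '[0,-20,0,0,0,-20,0,0,0,-20,0,0,0,0,0,0,0,0,0,0,0,0,0,0]' | python3 drive.py >/dev/null; python3 look.py k2
cat > circ.py <<'E'
import pickle
from h import *
np.set_printoptions(precision=1,suppress=True)
for n in("k1","k2"):
    s,c=pickle.load(open(n+".pkl","rb")); print(n,s["position"])
    for nm,P in(("knob",[531,-352.6,15]),("bar",[451.1,-338,15])):
        p=proj(c,[P],s)[0]; f=58*391/(s["position"][2]+158-15)/2; print(nm,"pred",p,"r",f)
        g=cv2.cvtColor(c["frame"],cv2.COLOR_RGB2GRAY); x,y=map(int,p); m=60; x0,y0=max(0,x-m),max(0,y-m)
        w=cv2.resize(g[y0:y+m,x0:x+m],None,fx=4,fy=4,interpolation=cv2.INTER_CUBIC); w=cv2.GaussianBlur(w,(9,9),2)
        h=cv2.HoughCircles(w,cv2.HOUGH_GRADIENT,1.5,30,param1=80,param2=25,minRadius=int(4*f*.88),maxRadius=int(4*f*1.12))
        if h is not None:
            for q in h[0][:2]:
                uv=((q[0]+.5)/4-.5+x0,(q[1]+.5)/4-.5+y0); print(np.array(uv),q[2]/4,"->",atz(c,uv,15,s))
E
python3 circ.py
```

```text
clock: 26.37
position: [572.3, -350.3, 249.4]
tool_rot: [-0.0, -0.041, 0.999, 0.001]
force: [0.3, 1.2, 0.1]
gripper_width: 0.503
grip_force: 0.0
k1 [ 572.3 -350.3  249.4]
knob pred [320.3 162.5] r 28.895237754876863
[317.6 164.4] 31.4375 -> [ 533.1 -355.2   15. ]
bar pred [342.8  78.5] r 28.895237754876863
[341.8  80.8] 30.3875 -> [ 453.2 -338.8   15. ]
k2 [ 577.7 -409.3  249.8]
knob pred [380.2 162. ] r 28.870698957399448
bar pred [405.8  78.6] r 28.870698957399448
[403.7  81.9] 29.4875 -> [ 454.3 -339.6   15. ]
```

```bash
cat > seg.py <<'E'
import pickle,sys
from h import *
np.set_printoptions(precision=1,suppress=True)
for n in sys.argv[1:]:
    s,c=pickle.load(open(n+".pkl","rb")); g=cv2.cvtColor(c["frame"],cv2.COLOR_RGB2GRAY)
    for nm,P in(("knob",[533,-354,15]),("bar",[453,-339,15])):
        x,y=map(int,proj(c,[P],s)[0]); m=36; x0,y0=max(0,x-m),max(0,y-m)
        w=cv2.GaussianBlur(cv2.resize(g[y0:y+m,x0:x+m],None,fx=4,fy=4,interpolation=cv2.INTER_CUBIC),(9,9),2)
        for th in (None,100,120,140):
            t,b=cv2.threshold(w,th or 0,255,cv2.THRESH_BINARY+(cv2.THRESH_OTSU if th is None else 0))
            cs=cv2.findContours(b,cv2.RETR_EXTERNAL,cv2.CHAIN_APPROX_NONE)[0]; k=cv2.convexHull(max(cs,key=cv2.contourArea))
            e=cv2.fitEllipse(k); uv=((e[0][0]+.5)/4-.5+x0,(e[0][1]+.5)/4-.5+y0); print(n,nm,t,np.array(uv),np.array(e[1])/4,atz(c,uv,15,s))
        if nm=="knob": print(cv2.resize(g[y0:y+m,x0:x+m],(24,24),interpolation=cv2.INTER_AREA)//10)
E
python3 seg.py k1 k2
```

```text
k1 knob 132.0 [319.6 163.2] [57.7 58.7] [ 531.8 -353.3   15. ]
k1 knob 100.0 [318.5 163.9] [79.1 95.8] [ 532.6 -354.3   15. ]
k1 knob 120.0 [316.8 164.3] [62.6 64.4] [ 533.1 -356.    15. ]
k1 knob 140.0 [319.7 163.1] [56.9 57.8] [ 531.7 -353.2   15. ]
[[10  4  4 11 12 12 12 12 12 12 12 11 11 12 11 10  8  6  5  4  3  3  3  3]
 [ 7  3  5 11 11 11 12 11 11 11 11 11 11 11 12 11 12 11 10  9  7  6  4  3]
 [ 5  3  6 11 11 11 12 12 11 12 13 14 15 14 13 12 11 11 11 11 11 11 10  9]
 [ 4  3  6 11 11 11 11 12 14 16 17 17 17 16 16 16 15 13 11 11 11 11 11 11]
 [ 4  3  9 11 11 12 13 16 17 16 16 17 17 16 16 16 16 16 15 11 11 12 11 11]
 [ 3  4 11 11 12 13 16 17 17 16 16 17 17 16 16 16 16 16 16 15  9 10 11 11]
 [ 3  5 11 11 13 16 17 17 17 16 16 17 17 16 16 16 16 16 16 16 14  8 11 11]
 [ 3  6 11 12 15 16 17 17 17 16 16 16 16 16 16 16 16 16 16 16 16 11 11 11]
 [ 3 10 12 12 16 17 16 16 17 16 15 13 13 12 12 12 14 16 16 16 16 13 10 12]
 [ 4 11 12 13 17 17 16 16 17 15 14 16 16 16 15 11 10 12 16 16 16 15  9 11]
 [ 5 11 12 14 16 17 16 16 16 15 17 17 16 16 16 15 10  9 13 16 16 16 11 11]
 [ 6 11 12 15 16 17 16 
[... 2800 characters left out ...]
]
 [12 11 12 12 12 14 16 16 16 16 16 16 16 16 16 16 16 16 16 13 11 12 12 11]
 [11 12 11 12 12 11 14 16 16 16 16 16 16 16 16 16 16 15 13 11 12 12 11 10]
 [12 12 12 12 12 11 12 13 15 15 16 16 16 16 16 15 14 12 12 11 11 11 12  7]
 [10 11 11 11 11 11 12 11 11 12 13 14 14 14 13 12 12 12 12 11 12 12 12  4]
 [ 3  4  6  9 10 11 11 11 11 11  8  8  8  8  8  7  7  9  9  8 11 12 10  2]
 [ 1  1  1  2  3  4  5  6  8 10  7  7  7  7  6  6  6  7  7  6  9 12  7  2]]
k2 bar 135.0 [404.3  79.8] [59.2 63.3] [ 452.3 -339.2   15. ]
k2 bar 100.0 [404.9  77.8] [87.  92.5] [ 450.5 -338.9   15. ]
k2 bar 120.0 [406.8  79.8] [64.4 75.7] [ 452.1 -336.9   15. ]
k2 bar 140.0 [404.3  79.9] [58.8 62.8] [ 452.4 -339.2   15. ]
```

The knob disc sits at (531.7, -353.3) in both wrist views, and its radius matches a top at z≈15. Next I'll go down to it.

```bash
python3 -c "
from h import *; to(531.7,-353.3,60,184.7)"; echo '[20,30,30,0,21,29,40,0,0,0,40,0,0,0,40,0,0,0,30,0,0,0,10,0,0,0,0,0,0,0,0,0,0,0,0,0]' | python3 drive.py 0.6 >/dev/null; python3 -c "
from h import *; to(531.7,-353.3,19,184.7)"
```

```text
t 26.9667 pos [ 577.8 -409.2  249.9] F [0.5 0.2 0.1] x-ang -175.2 delta [ 41.3  59.3 189.9] turn 0.003 grip 0.4969914845773508 0.0
t 27.7167 pos [ 540.9 -366.2   74.7] F [ 0.9 -0.1  0.2] x-ang -175.3 delta [ 8.3 13.7 55.6] turn 0.001 grip 0.6029364980288012 0.0
```

```bash
echo '[8.3,13.7,15,0,0,0,10,0,0,0,0,0,0,0,0,0,0,0,0,0]' | python3 drive.py >/dev/null; python3 -c "
from h import *; to(531.7,-353.3,19,184.7)"
```

```text
t 28.1333 pos [ 530.5 -353.6   48.2] F [ 0.4 -0.3  0.1] x-ang -175.3 delta [-1.2  0.2 29.2] turn -0.000 grip 0.5933481111181259 0.0
```

```bash
echo '[-1.2,0.2,10,0,0,0,10,0,0,0,7,0,0,0,2,0,0,0,0,0,0,0,0,0,0,0,0,0]' | python3 drive.py ; echo '[0,0,0,0,0,0,0,0,0,0,0,0,0,0,0,0,0,0,0,0,0,0,0,0,0,0,0,0,0,0,0,0]' | python3 drive.py 0 25; python3 -c "
from h import *; to(531.7,-353.3,19,184.7)"
```

```text
clock: 28.72
position: [530.8, -352.4, 18.2]
tool_rot: [0.0, -0.041, 0.999, -0.0]
force: [0.7, 0.5, 0.1]
gripper_width: 0.596
grip_force: 0.0
clock: 29.38
position: [530.7, -352.3, 18.2]
tool_rot: [0.0, -0.041, 0.999, -0.0]
force: [0.0, 0.3, 1.3]
gripper_width: 0.255
grip_force: 25.0
t 29.3833 pos [ 530.7 -352.3   18.2] F [0.  0.3 1.3] x-ang -175.3 delta [-0.9 -1.1 -0.8] turn 0.000 grip 0.2547241789448331 25.000171065330505
```

```bash
echo '[0,0,-4,0,0,0,-8,0,0,0,-15,0,0,0,-25,0,0,0,-35,0,0,0,-40,0,0,0,-40,0,0,0,-40,0,0,0,-30,0,0,0,-10,0,0,0,0,0,0,0,0,0]' | python3 drive.py; python3 -c "
from h import *; to(620,-50,265,184.7)"
```

```text
clock: 30.38
position: [530.3, -351.9, 264.6]
tool_rot: [-0.0, -0.041, 0.999, 0.0]
force: [-0.5, -0.0, -2.5]
gripper_width: 0.253
grip_force: 25.0
t 30.3833 pos [ 530.3 -351.9  264.6] F [-0.5 -0.  -2.5] x-ang -175.3 delta [-114.2  293.5   -0.3] turn 0.000 grip 0.2529823906243047 24.999747276306152
```

```bash
echo '[-8,15,0,0,-13,30,0,0,-13,36,0,0,-13,36,0,0,-13,36,0,0,-13,36,0,0,-13,36,0,0,-13,36,0,0,-10,20,0,0,-5,12,0,0,0,0,0,0,0,0,0,0,0,0,0,0]' | python3 drive.py>/dev/null; python3 look.py t1;  echo '[0,20,0,0,0,40,0,0,0,40,0,0,0,40,0,0,0,20,0,0,0,0,0,0,0,0,0,0,0,0,0,0]' | python3 drive.py>/dev/null; python3 look.py t2
cat > warp.py <<'E'
# rectified gray map in meter frame at height z: rows = meter x offset from nominal tray, cols = y
import pickle,sys
from h import *
np.set_printoptions(linewidth=220)
for n in("t1","t2"):
    s,c=pickle.load(open(n+".pkl","rb")); print(n,s["position"])
    g=cv2.GaussianBlur(cv2.cvtColor(c["frame"],cv2.COLOR_RGB2GRAY),(3,3),0).astype(np.float32)
    X,Y=np.meshgrid(np.arange(75,-81,-5),np.arange(100,-101,-8),indexing="ij")
    P=np.stack([565+X*.9966-Y*.083,38+X*.083+Y*.9966,np.full(X.shape,28.)],-1).reshape(-1,3)
    uv=proj(c,P,s).astype(np.float32); v=cv2.remap(g,uv[:,0].reshape(X.shape),uv[:,1].reshape(X.shape),cv2.INTER_LINEAR)
    for i in range(len(v)): print("%4d"%X[i,0],*["%2d"%(q/10) for q in v[i]])
E
python3 warp.py
```

```text
t1 [619.16084453 -54.12542831 263.84632276]
  75 11 11 11 11 11 11 11 11 11 11 11 11 11 11 11 11 11 11 11 11 11 11 11 11 11  6
  70 11 11 11 11 11 11 11 11 11 11 11 11 11 11 11 11 11 11 11 11 11 11 11 11 11  7
  65 11 11 11 11 11 11 11 11 11 11 11 11 11 11 11 11 11 11 11 11 11 11 11 10 11  8
  60 11 11 11 11 11 11 11 11 11 11 11 11 11 10 11 11 11 11 11  9 11 10 10  9  9  8
  55  8  6  9 10 11 10 11  7 11 11 10 11 11 11 11 11 10 10 10  8 10 10  8  7  8  8
  50  7  7  7  8 10 11 11  7 10 11 11 11 11 11 11 11 10 10  8  8 10 10  8  8  8  9
  45  7  7  7  7  7 10 10  8 10 10 10 11 10 11 10 10 10 10 12 14  9 10 11  9 10 12
  40  8  8  8  8  8 12  8  7 10 10 15 17 17 10 10 11 11 11  9  9  9  9 16 16 16 16
  35  9  9  9  9  9 14 11 12 17 13 15 14 15 15 15 14 15 10  7 15 12 10 15 15 15 15
  30  8  8  9  9  9 15 15 13 17 18 18 18 18 18 18 18 18 14 10 15 14 15 15 15 15 15
  25  9  9  9  9  9 15 15 14 17 18 18 18 18 18 18 18 18 17 12 15 15 15 14 14 14 14
  20  9  9  9  9 12 15 15 14 18 18 18 18 18 18 18 18 18 17 12 15 15 15 15 15 15 15
  15  9  9  9  9 15 15 15 14 18 18 18 18 18 18 18 18 18 15 1
[... 3599 characters left out ...]
 14 12 15 12  8  8  9 14 15 15 15 15
 -45 12  8  8  7  7  7  7  7  8  9  9  9  9 10 10 10 11 11 12 12 13 14 14 14 15 16
 -50 14 14 13 18 18 18 18 18 18 18 18 18 18 18 18 18 18 18 18 18 18 18 18 18 18 18
 -55 15 15 15 17 16 16 16 16 14 14 13 13 13 12 12 13 13 13 13 13 14 15 14 15 14 14
 -60 15 15 15 15 15 15 15 15 15 15 15 15 15 15 15 15 15 15 15 15 15 15 15 15 15 15
 -65 15 15 15 15 15 16 16 16 16 16 16 16 15 15 15 15 15 15 15 15 15 15 15 15 15 15
 -70 15 15 15 15 15 15 15 15 15 15 15 16 16 16 16 16 16 16 16 15 15 15 15 15 15 15
 -75 14 14 14 15 15 15 15 15 15 15 15 15 15 15 15 15 15 15 16 15 16 16 15 15 15 15
 -80 15 15 15 15 15 15 15 15 15 15 15 15 15 15 15 15 15 15 15 15 15 15 15 15 15 15
```

```bash
python3 - <<'E'
import pickle
from h import *
for n in("t1","t2"):
    s,c=pickle.load(open(n+".pkl","rb")); g=cv2.cvtColor(c["frame"],cv2.COLOR_RGB2GRAY).astype(np.float32)
    def line(pts): 
        uv=proj(c,pts,s).astype(np.float32); return cv2.remap(g,uv[:,:1],uv[:,1:],cv2.INTER_LINEAR)[:,0]
    W=lambda x,y,z:[565+x*.9966-y*.083,38+x*.083+y*.9966,z]
    for z in(28,):
        for sg in(1,-1):
            r=range(28,50); print(n,"y",sg,[(sg*q,int(v)) for q,v in zip(r,np.mean([line([W(x,sg*q,z) for q in r]) for x in range(-20,21,5)],0))])
        for sg in(1,-1):
            r=range(28,56); print(n,"x",sg,[(sg*q,int(v)) for q,v in zip(r,np.mean([line([W(sg*q,y,z) for q in r]) for y in range(-15,20,5)],0))])
E
python3 -c "
from h import *; to(560,38,180,184.7)"
```

```text
t1 y 1 [(28, 182), (29, 173), (30, 145), (31, 121), (32, 133), (33, 163), (34, 178), (35, 181), (36, 178), (37, 169), (38, 150), (39, 119), (40, 90), (41, 86), (42, 111), (43, 136), (44, 147), (45, 149), (46, 148), (47, 149), (48, 151), (49, 152)]
t1 y -1 [(-28, 184), (-29, 185), (-30, 186), (-31, 187), (-32, 187), (-33, 186), (-34, 186), (-35, 179), (-36, 164), (-37, 156), (-38, 168), (-39, 179), (-40, 182), (-41, 181), (-42, 166), (-43, 138), (-44, 122), (-45, 125), (-46, 117), (-47, 104), (-48, 99), (-49, 108)]
t1 x 1 [(28, 184), (29, 183), (30, 183), (31, 183), (32, 183), (33, 182), (34, 171), (35, 148), (36, 140), (37, 147), (38, 150), (39, 148), (40, 142), (41, 126), (42, 104), (43, 97), (44, 104), (45, 110), (46, 112), (47, 111), (48, 111), (49, 111), (50, 111), (51, 111), (52, 111), (53, 110), (54, 110), (55, 110)]
t1 x -1 [(-28, 183), (-29, 183), (-30, 183), (-31, 182), (-32, 175), (-33, 167), (-34, 170), (-35, 177), (-36, 180), (-37, 180), (-38, 177), (-39, 164), (-40, 140), (-41, 120), (-42, 113), (-43, 103), (-44, 88), (-45, 109), (-46, 146), (-47, 169), (-48, 177), (-49,
[... 703 characters left out ...]
 (37, 175), (38, 187), (39, 189), (40, 185), (41, 168), (42, 141), (43, 141), (44, 168), (45, 185), (46, 189), (47, 188), (48, 184), (49, 172), (50, 149), (51, 125), (52, 113), (53, 113), (54, 114), (55, 113)]
t2 x -1 [(-28, 190), (-29, 190), (-30, 191), (-31, 189), (-32, 182), (-33, 170), (-34, 174), (-35, 186), (-36, 190), (-37, 189), (-38, 185), (-39, 169), (-40, 140), (-41, 121), (-42, 115), (-43, 104), (-44, 84), (-45, 91), (-46, 131), (-47, 162), (-48, 179), (-49, 186), (-50, 187), (-51, 188), (-52, 186), (-53, 176), (-54, 143), (-55, 124)]
t 32.2333 pos [607.5 105.  265. ] F [ 0.2 -0.6 -1.4] x-ang -175.5 delta [ 52.6 -63.   85.1] turn -0.004 grip 0.25104111472583857 24.999606907367706
```

Tray centre measured at (566.2, 35.8). TCP target is (565.2, 35.7), touching down at about z=33.

```bash
python3 -c "
from h import *; to(565.2,35.7,110,184.7)"; echo '[12,-20,0,0,18,-30,0,0,17,-19,0,0,0,0,20,0,0,0,35,0,0,0,35,0,0,0,35,0,0,0,20,0,0,0,10,0,0,0,0,0,0,0,0,0,0,0,0,0]' | python3 drive.py>/dev/null;python3 -c "
from h import *; to(565.2,35.7,60,184.7)"
```

```text
t 32.2333 pos [607.5 105.  265. ] F [ 0.2 -0.6 -1.4] x-ang -175.5 delta [ 47.6 -65.6 155.1] turn -0.004 grip 0.25104111472583857 24.999606907367706
t 33.2333 pos [567.6  35.4 111.9] F [-0.2 -0.8 -1.8] x-ang -175.4 delta [ 2.5  0.6 51.9] turn -0.001 grip 0.25611968153609577 24.999772310256958
```

```bash
echo '[2.5,0.6,10,0,0,0,20,0,0,0,20,0,0,0,12,0,0,0,5,0,0,0,0,0,0,0,0,0,0,0,0,0]' | python3 drive.py>/dev/null;python3 -c "
from h import *; to(565.2,35.7,33.5,184.7)"
```

```text
t 33.9 pos [564.4  36.5  44.1] F [ 0.   0.5 -1.7] x-ang -175.3 delta [-0.7 -0.9 10.6] turn 0.000 grip 0.24887350405401612 24.99974101781845
```

```bash
echo '[-0.7,-0.9,3,0,0,0,3,0,0,0,2,0,0,0,1.5,0,0,0,0,0,0,0,0,0]' | python3 drive.py; echo '[0,0,1,0,0,0,0.5,0,0,0,0,0,0,0,0,0]' | python3 drive.py
```

```text
clock: 34.4
position: [564.1, 35.5, 33.5]
tool_rot: [-0.0, -0.041, 0.999, 0.0]
force: [-0.1, -0.1, -0.9]
gripper_width: 0.255
grip_force: 25.0
clock: 34.73
position: [564.9, 35.6, 33.1]
tool_rot: [0.001, -0.041, 0.999, 0.0]
force: [-1.1, -0.1, 6.0]
gripper_width: 0.25
grip_force: 25.0
```

```bash
echo '[0,0,-0.5,0,0,0,0,0,0,0,0,0,0,0,0,0,0,0,0,0,0,0,0,0]' | python3 drive.py 0.5; echo '[0,0,-10,0,0,0,-25,0,0,0,-40,0,0,0,-40,0,0,0,-30,0,30,0,-30,0,10,0,-30,0,0,0,-20,0,0,0,0,0,0,0,0,0]' | python3 drive.py 0.5; python3 look.py p; python3 - <<'E'
import pickle
from h import *
np.set_printoptions(precision=1,suppress=True)
from scipy.optimize import minimize
s,c=pickle.load(open("p.pkl","rb")); g=cv2.cvtColor(c["frame"],cv2.COLOR_RGB2GRAY)
p=proj(c,[[566.2,35.8,30],[480,325,116]],s); print(p)
x,y=p[0].astype(int); print(cv2.resize(g[max(0,y-40):y+40,x-40:x+40],(27,27),interpolation=cv2.INTER_AREA)//10)
E
```

```text
clock: 35.23
position: [564.1, 35.5, 32.4]
tool_rot: [-0.0, -0.041, 0.999, -0.0]
force: [-0.4, -0.4, 0.1]
gripper_width: 0.499
grip_force: 0.0
clock: 36.07
position: [525.7, 32.4, 259.2]
tool_rot: [0.002, -0.041, 0.999, 0.0]
force: [-0.3, -0.7, -0.9]
gripper_width: 0.501
grip_force: 0.0
[[319.6 242.3]
 [670.2 202.4]]
[[18 18 18 18 18 18 18 18 18 18 18 18 18 14 11 11 11 10 10 10 10 11 11 11
  11 13 14]
 [17 17 17 17 17 17 17 17 17 17 17 17 17 14 11 10 10 11 10 10 10 10 10 10
  10 10 10]
 [16 16 14 16 16 16 17 17 16 17 17 17 17 16 16 16 16 16 16 14 10 10 11 10
  10 10 10]
 [17 17 12 17 18 18 18 18 18 18 17 16 15 14 13 14 16 17 18 14 11 11 11 11
  10 10 10]
 [17 17 12 17 18 18 18 18 17 15 12 12 13 13 12 11 11 12 15 14 11 11 11 11
  10 10 10]
 [16 17 12 17 18 18 18 16 13 13 14 15 15 15 15 15 15 13 10 10 11 11 11 11
  10 10 10]
 [14 17 12 17 18 18 16 14 15 15 15 15 15 15 15 15 15 14 11  8  9 11 11 11
  10 10 10]
 [14 17 13 17 18 17 14 14 15 15 15 15 15 15 15 15 15 14 10  8  8  9 11 11
  10 10 10]
 [13 17 13 16 18 15 14 15 15 15 14 15 15 15 15 14 15 14 10  8  8  8 11 11
  10 10 10]
 [13 17
[... 841 characters left out ...]
  10 10 10]
 [ 9 16 16 15 18 18 17 16 15 15 14 15 15 14 14 15 15 14 11 10 11 11 11 11
  11 10 10]
 [ 9 16 16 13 17 18 18 18 16 15 14 15 15 14 14 15 15 15 15 16 17 16 16 15
  15 13 11]
 [ 9 16 16 11 16 18 18 18 18 17 16 15 15 15 15 15 16 17 17 18 18 18 18 18
  17 17 15]
 [ 7 13 15 11 13 17 18 18 18 17 18 17 17 17 17 17 17 17 17 17 17 17 17 17
  16 17 16]
 [ 6  9 10  9  9 12 13 13 12 12 12 12 12 12 11 12 12 12 12 12 12 12 12 12
  12 17 16]
 [ 5  8 10 10 11 15 16 16 16 16 16 16 16 16 16 17 17 17 17 17 17 17 17 17
  17 17 15]
 [ 6  9 13 12 12 15 16 17 17 17 17 17 17 17 17 17 17 17 17 17 17 17 17 17
  17 17 17]
 [ 9 10 17 17 15 14 15 17 17 17 17 17 17 17 16 17 17 17 16 16 16 17 17 16
  15 16 16]]
```

The standard sits centred in the tray with the knob up. I'll close the fingers and go down in front of the drawer.

```bash
echo '[25,0,0,0,30,0,0,0,0,0,20,0,0,0,35,0,0,0,40,0,0,0,40,0,0,0,40,0,0,0,27,0,0,0,10,0,0,0,0,0,0,0,0,0,0,0,0,0]' | python3 drive.py 0 10; python3 -c "
from h import *; to(497,30,42,184.7)"
```

```text
clock: 37.12
position: [471.3, 27.9, 46.3]
tool_rot: [0.001, -0.041, 0.999, 0.0]
force: [-0.5, -0.7, 0.6]
gripper_width: 0.005
grip_force: 0.0
t 37.1167 pos [471.3  27.9  46.3] F [-0.5 -0.7  0.6] x-ang -175.3 delta [-25.8  -0.    4.3] turn 0.000 grip 0.0050002604009515795 0.0
```

```bash
echo '[-8,0,2,0,-8,0,0,0,-6,0,0,0,-4,0,0,0,-4,0,0,0,-5,0,0,0,-6,0,0,0,-7,0,0,0,-7,0,0,0,-7,0,0,0,-7,0,0,0,-7,0,0,0,-7,0,0,0,-7,0,0,0,-6,0,0,0,-5,0,0,0,-4,0,0,0,0,0,0,0,0,0,0,0]' | python3 drive.py; python3 -c "
from h import *; to(497,30,42,184.7)"
```

```text
clock: 38.7
position: [574.3, 37.5, 42.6]
tool_rot: [-0.001, -0.042, 0.999, 0.0]
force: [-5.2, 2.2, 1.0]
gripper_width: 0.003
grip_force: 2.2
t 38.7 pos [574.3  37.5  42.6] F [-5.2  2.2  1. ] x-ang -175.2 delta [77.6 -1.1  0.7] turn 0.001 grip 0.0031024257326656528 2.1973981708288193
```

```bash
echo '[-4,0,0,0,-4,0,0,0,-4,0,0,0,-3,0,0,0,0,0,0,0,0,0,0,0]' | python3 drive.py; echo '[-2,0,0,0,-2,0,0,0,-2,0,0,0,0,0,0,0,0,0,0,0]' | python3 drive.py
```

```text
clock: 39.2
position: [589.6, 38.4, 42.5]
tool_rot: [-0.0, -0.041, 0.999, 0.0]
force: [-3.7, 2.2, -0.2]
gripper_width: 0.007
grip_force: 1.5
clock: 39.62
position: [593.5, 38.6, 42.5]
tool_rot: [-0.002, -0.041, 0.999, 0.0]
force: [-8.6, 2.9, 3.5]
gripper_width: 0.005
grip_force: 4.1
```

```bash
echo '[-1.5,0,0,0,-1.5,0,0,0,0,0,0,0,0,0,0,0]' | python3 drive.py; echo '[-1.5,0,0,0,-1.5,0,0,0,0,0,0,0,0,0,0,0]' | python3 drive.py
```

```text
clock: 39.95
position: [593.6, 38.6, 42.5]
tool_rot: [-0.005, -0.042, 0.999, -0.0]
force: [-16.2, 3.0, 10.7]
gripper_width: 0.004
grip_force: 8.1
clock: 40.28
position: [593.6, 38.5, 42.2]
tool_rot: [-0.008, -0.042, 0.999, -0.0]
force: [-23.9, 1.5, 18.9]
gripper_width: 0.002
grip_force: 12.0
```

```bash
echo '[3,0,0,0,3,0,0,0,0,0,0,0,0,0,0,0]' | python3 drive.py; echo '[3,0,0,0,4,0,0,0,0,0,0,0,0,0,0,0]' | python3 drive.py;echo '[8,0,0,0,10,0,0,0,20,0,0,0,10,0,0,0,0,0,0,0,0,0,0,0]' | python3 drive.py
```

```text
clock: 40.62
position: [593.5, 38.5, 42.4]
tool_rot: [-0.002, -0.041, 0.999, 0.0]
force: [-7.2, 2.6, 1.5]
gripper_width: 0.004
grip_force: 3.7
clock: 40.95
position: [590.3, 36.7, 43.6]
tool_rot: [0.002, -0.041, 0.999, -0.0]
force: [0.4, -0.6, 0.6]
gripper_width: 0.008
grip_force: 0.0
clock: 41.45
position: [541.2, 33.4, 43.5]
tool_rot: [0.001, -0.041, 0.999, -0.0]
force: [0.6, 0.8, -0.2]
gripper_width: 0.006
grip_force: 0.0
```

Contact was lost after a 3 mm retreat, so the drawer latched. I'll lift clear and verify the drawer and pin against the initial images.

```bash
echo '[30,0,0,0,30,0,-10,0,0,0,-40,0,0,0,-40,0,0,0,-40,0,0,0,-40,0,0,-30,-20,0,0,-40,0,0,0,-40,0,0,0,-40,0,0,0,-40,0,0,0,-40,0,0,0,-30,0,0,0,-20,0,0,0,0,0,0,0,0,0,0,0,0,0,0]' | python3 drive.py; python3 - <<'E'
import pickle
from plant import arm, imaging, monitor
from h import *
s0,d=pickle.load(open("d0.pkl","rb"))
for n in("top","scene"):
    c=imaging.capture(n); D=np.abs(c["frame"].astype(int)-d[n]["frame"]).sum(2)
    W=lambda x,y,z:[730+x*.9966-.083*y,52+x*.083+y*.9966,z]
    for x in(-140,-170,-200,-207): print(n,x,[int(D[q[1]-1:q[1]+2,q[0]-1:q[0]+2].mean()) for q in (proj(c,[W(x,y,68)])[0].astype(int) for y in(-80,-40,0,40,80))])
    for P in([482,327,116],[482,327,70],[482,327,95],[472,337,100]):
        q=proj(c,[P])[0].astype(int); print(n,"pin",P,c["frame"][q[1],q[0]],d[n]["frame"][q[1],q[0]])
    x,y=proj(c,[[482,327,95]])[0].astype(int); print(D[y-10:y+11,x-8:x+9])
E
```

```text
clock: 42.87
position: [504.7, -249.5, 233.1]
tool_rot: [0.0, -0.042, 0.999, 0.0]
force: [-0.4, -0.2, 0.7]
gripper_width: 0.006
grip_force: 0.0
top -140 [15, 15, 9, 14, 14]
top -170 [119, 121, 18, 15, 17]
top -200 [173, 170, 16, 16, 20]
top -207 [174, 168, 13, 17, 10]
top pin [482, 327, 116] [183 177 162] [179 173 159]
top pin [482, 327, 70] [119 114 106] [124 117 109]
top pin [482, 327, 95] [159 157 146] [158 155 143]
top pin [472, 337, 100] [151  95  54] [147  91  47]
[[14  3 10 10 28  9  9 13 11 15 21 23 13 12 16  9 10]
 [ 6 12 11  6  7 10 13 13 16  9 18  8  8 23 13 12 14]
 [20 11 10 14  6  7 12 11 27 19 16  9 10 11 15 15  8]
 [15 18 19 26  9 14 17  6  6  8  9  9  9  7 22 10 10]
 [10 12  8 17 19 20 12 17 10  9 18  8 23 24  7 12  9]
 [13  4 20 21 11  7 15 16 13 16 14 14 10 11  9  7 18]
 [ 9 14  6  8 10  4 11 10  9 15 12 23 22  9 13  9  9]
 [14  7 10 11 21 15  3 10 11 19 17 15 17 16 11  9  9]
 [ 8  8 26 27 26 34 31  6  8 11 21 13 12 22 15  7 13]
 [ 7  8 14 42 37 36 11 15  4 23 12 22 18  8 15  9 10]
 [ 6 18 10 23 49 30 18 19  6  1 11 22 21  6  9  9 17]
 [13 16  9 24 54 56 41 26 17 17
[... 1282 characters left out ...]
 6  4  4  2  7 11 22 28 41 54  3 13  7  3  7  5  8]
 [ 5 12  4  3  9 11 28 52  6 19  4  5  9  9  4 10  7]
 [ 5  7 20  4  8 15 34 12 21  9  3  9 14 16  8  3  6]
 [18  6 12  5  6 30 49 21  4  7  2  5 15  8 11 11  8]
 [14  4  4 10  3 34  3 19 13 11  5  8  7 11  6 12  6]
 [10 13  2 10 16 71 41 25  5  1 15  7 13  6 14  6  4]
 [13  7  9 32 12 47 52 11  6  8 36 20 16 11 15 13 12]
 [ 6  4 16 20 15 11 17  1 11  4 55 20  1  5 11 14 12]
 [ 2 13 17 26 21 17  9  6  5  9  5  3  2 10  4  5  9]
 [ 3  7  8 13 11 10  2 74 46  6  5  5  3 43  7  8  2]
 [14 15  4 15 17  4 16 57 34  9  8  5 15 34 10  8  2]
 [ 7 15 10  6  1  3 10 10  9 11 10 10  8  7 11 16 10]
 [13  6  4 14  8  7  4  4 23  8 13 13 16  2  6  5  7]]
```

Both images match the starting state around the drawer front and the pin; the remaining differences come from the arm and its shadow. Handing in.

```bash
python3 -c "
from plant import arm, imaging, monitor; print(arm.close_job())"
```

```text
the job is handed in; nothing more can be done
None
```

I handed the job in at about 43 s of the 72 s limit: pin back in its hole, round-knob standard in the tray and drawer latched shut, as far as the images and forces show; no verdict was returned.

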